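# Tip the paint sticks into the tray under the low shelf and bar the cubby

## Robot

A 6-joint arm with a two-finger parallel gripper is mounted at the origin on the work surface. World frame = base frame: x ahead of the robot, y to its left, z up, the work surface at z = 0. Lengths are in m, angles in rad, forces in N, time in s.
With the tool pointing down it reaches from about 0.35 to 0.875 m from the base axis. Payload 4.2 kg.
Tool frame: the origin (TCP) lies at the very end of the fingers, on their centre line; the grasp point (between the pads) lies 19 mm behind it (manip.tcp_to_grasp is the distance from the TCP to the grasp point, in m); z points along the fingers, y is the line along which they close (so a half turn about z gives the same grasp; the last joint's range is limited). The gripper opens to 85 mm and grips with 20 to 120 N. Pads are 22 mm wide; open, the fingers measure 114 mm over their backs; the gripper's body (76 mm by 85 mm) begins 54 mm behind the grasp point. The pads swing forward as they close: fully open they stand 13 mm farther back than shut.
Start: joints at [-1.073, 0.385, 0.008, 0, -1.194, -0.259], TCP at [0.148, -0.607, 0.231] pointing down, gripper open.
Joint ranges: [-3.14, 3.14], [-1.21, 2.06], [-1.07, 1.41], [-3.16, 2.05], [-2.99, -0.16], [-3.1, 3.1]. Speed limits (rad/s): [2.79, 2.79, 3.14, 3.14, 3.14, 3.14].

## Interface

Orientations are given as a unit quaternion [w, x, y, z].
In Python, from bench import manip, imaging, workorder gives the robot as it stands. The module is installed in compiled form; this text tells all that it offers.
- The arm moves only by the tool servo_tool, never from a script. Its argument "targets" is a list that holds one entry, the list of rows, each a list of 7 numbers: the closure, from -1 (fully open) to 1 (shut), then the shift along the tool's x, y, z scaled (see below), then the turn, a rotation vector about the tool's x, y, z scaled (see below). In form: [[[claw, x, y, z, ax, ay, az], ...]]. A call has 1 to 20 rows; each row shifts and turns the commanded pose from where the row before left it, along the tool's axes as they then stand; what a row does not reach is not made up. The controller multiplies each number of a shift by 25 mm and each number of a turn by 6 degrees. A row lasts 1/8 s, in which the tool goes at most 62.5 mm and 10.7 degrees, less where a joint would pass 70% of its speed; a pose out of reach is approached as far as the arm can. A call with a number of a shift or a turn outside -1 to 1 is refused whole. A call with a gripper value outside its range is refused whole. The fingers move at their own pace and stop on an object; the grip force is fixed at half the most. Time passes only in rows, so rows that do not move let the fingers close. It gives the time, the measured TCP pose, the force, the opening and the grip force at its end, in the units of the state.
- manip.read_state(): the state, without advancing time (a new reading comes with each control period).
- imaging.camera(name): name is "scene" or "top" or "wrist"; returns a dict with "img" (400x640x3 uint8, red, green, blue), "mtx" (3x3 intrinsics, pixels), "extrinsics" (4x4, takes a point from world to camera coordinates). Camera axes: x right, y down, z forward; pixel columns grow to the right and rows downward; lengths in m; the calibration is good to about 2 mm. A picture is of the moment at which its call begins. There is no depth.
- workorder.sign_off(): hands the job in; it is judged then, once.
The state is a dict: "time": time; "q": joint angles; "joint_velocities": joint speeds; "joint_torque": joint torques, N m; "ee_pos": TCP position; "ee_rot": TCP orientation; "force": force on the tool from outside, world axes, zero at the start; "ft_torque": the same for the moment, N m; "grip_width": finger opening in m; "gripper_force": force on a finger pad.
Only numpy, scipy, OpenCV 4.12 (cv2) and the standard library are available. Lean on these libraries where they do the work, as an engineer would, in place of code of your own. Each camera call takes 0.05 s, during which the arm holds its last target. There are 200 camera calls.

## Task

Put the paint sticks away: lay every stick from the notched wooden rest in the aluminium scoop cup so that all of them are in it together, then take the cup by its handle in under the low clear shelf without bumping the shelf and tip them all into the white tray. Set the empty cup back upright in the middle of its cork mat, and last of all bar the cubby by sliding the dowel with the red sleeve through the round brass eye so that it sticks out beyond the eye and its other end lies in the brass fork. Leave the jar, pot, tubes and eraser where they are.

Things in the scene. Friction and masses are not known exactly. Their poses are not given: they have to be found in the camera images.
- stick1: red round paint stick with a white paper band, 12 mm diameter, 64 mm long, 14 g; may be absent. Origin at its middle, x along its length. Starts lying in a notch of the rest; rolls easily
- stick2: yellow round paint stick with a white paper band, 12 mm diameter, 64 mm long, 14 g; may be absent. Origin at its middle, x along its length. Starts lying in a notch of the rest; rolls easily
- stick3: blue round paint stick with a white paper band, 12 mm diameter, 64 mm long, 14 g; may be absent. Origin at its middle, x along its length. Starts lying in a notch of the rest; rolls easily
- stick4: green round paint stick with a white paper band, 12 mm diameter, 64 mm long, 14 g; may be absent. Origin at its middle, x along its length. Starts lying in a notch of the rest; rolls easily
- rest: fixed brown wooden rest, 54 mm (x) by 196 mm (y). Origin centre of underside. Two notched rails along its y (at x = +-23 mm, 8 mm wide) carry the sticks crosswise, parallel to its x: four notches at y = -78, -26, 26, 78 mm, stick axes 26 mm above the table. Base plate between the rails 4 mm thick; bumps between the notches reach 25 mm
- scoop: loose aluminium scoop cup, 200 g. Origin at the centre of its floor's underside; z up out of its mouth. Floor 3 mm thick, y -31 to 28 mm; upright back wall at y = -28 to -31, 40 mm high; end walls at x = +-40 to 43, 30 mm high. The +y side is a pouring ramp (see scoop_lip). A handle runs along -x (see scoop_grip)
- scoop_lip (a point): middle of the pouring lip, scoop frame (0, 62, 24) mm. The +y wall of the scoop is a straight ramp rising at 35 degrees from y = 28, z = 0 to this lip: tipped about its x axis towards +y by about 50 degrees, the sticks roll out over it
- scoop_grip (a point): point to grip on the wooden handle, scoop frame (-115, 0, 30) mm. The handle is 14 mm wide (y), 20 mm tall (z 20 to 40 mm) and runs from the pan along -x to x = -165 mm
- mat: fixed cork mat, 110 (x) by 140 mm (y), 3 mm thick, origin centre of underside; the scoop's pan starts on it and belongs on it, the scoop's origin within 40 mm of its centre
- cubby: fixed wooden storage cubby. Origin on the table under its base; x points inward (away from the robot at yaw 0), open at front and back. Base board 12 mm thick, x -140 to 170, y -145 to 165 mm. Side panels 12 mm thick at y = -132 and 152, x 15 to 170, 172 mm high, carry the clear shelf. Tray: see tray_in. Eye and fork stand on the base in front, at x = -100
- shelf: clear acrylic shelf board 10 mm thick on the cubby, underside 172 mm above the table, covering cubby x 5 to 170, y -140 to 160 mm. Origin at the centre of its underside. Same axes as the cubby
- tray_in (a point): centre of the tray's inner floor, at cubby (50, 30, 16) mm, axes of the cubby. Inside 120 mm (x) by 180 mm (y), walls 6 mm thick, rim 62 mm above the table
- eye (a point): centre of the round brass eye, at cubby (-100, 20, 62) mm, axes of the cubby; its hole runs along y and has 16 mm clear diameter, outer diameter 30 mm, wire 6 mm; a thin stem carries it
- fork (a point): brass U-shaped fork open at the top, at cubby (-100, -130, 62) mm, axes of the cubby; this point is level with the eye's centre. Slot 18 mm wide (x), its floor 8 mm below this point, prongs end 13 mm above it; 6 mm thick in y
- rod: loose round wooden dowel, 10 mm diameter, 220 mm long, 40 g, with a red square grip sleeve 20 x 20 mm, 36 mm long at its middle. Origin at its centre, x along its length, 10 mm above the table at the start. To bar the cubby, push either end through the eye from the cubby's -y side until it stands 15 to 65 mm beyond the eye; the rear end lies in the fork and past it
- rod_a (a point): one end of the dowel, rod x = +110 mm
- rod_b (a point): other end of the dowel, rod x = -110 mm
- varnish_jar: amber glass jar 44 mm diameter, 60 mm high, on the clear shelf; leave alone
- eraser: white eraser 42 x 22 x 12 mm on the table; leave alone
- tube_blue: white paint tube with blue band, 90 x 24 x 16 mm; leave alone
- tube_red: white paint tube with red band, 90 x 24 x 16 mm; leave alone
- brush_pot: blue pot of brushes, 72 mm diameter, 90 mm high without brushes; leave alone
There are look-alikes about, which are no part of the job. There is more than one size of the stick3; the one meant has the size given above.

How it is judged:
On the way, in this order (a step that is already met when the one before it is completed fails the run):
1. all the sticks present lie in the scoop cup together, released (x of stick1 in the frame of scoop between -0.045 and 0.045 m and y of stick1 in the frame of scoop between -0.032 and 0.06 m and z of stick1 in the frame of scoop between 0 and 0.045 m and contact force between each of stick1, stick2, stick3, stick4 and the fingers below 0.1 N and x of stick2 in the frame of scoop between -0.045 and 0.045 m and y of stick2 in the frame of scoop between -0.032 and 0.06 m and z of stick2 in the frame of scoop between 0 and 0.045 m and x of stick3 in the frame of scoop between -0.045 and 0.045 m and y of stick3 in the frame of scoop between -0.032 and 0.06 m and z of stick3 in the frame of scoop between 0 and 0.045 m and x of stick4 in the frame of scoop between -0.045 and 0.045 m and y of stick4 in the frame of scoop between -0.032 and 0.06 m and z of stick4 in the frame of scoop between 0 and 0.045 m), for 0.3 s.
2. all the sticks present lie in the white tray (x of stick1 in the frame of tray_in between -0.063 and 0.063 m and y of stick1 in the frame of tray_in between -0.093 and 0.093 m and z of stick1 in the frame of tray_in between 0 and 0.046 m and x of stick2 in the frame of tray_in between -0.063 and 0.063 m and y of stick2 in the frame of tray_in between -0.093 and 0.093 m and z of stick2 in the frame of tray_in between 0 and 0.046 m and x of stick3 in the frame of tray_in between -0.063 and 0.063 m and y of stick3 in the frame of tray_in between -0.093 and 0.093 m and z of stick3 in the frame of tray_in between 0 and 0.046 m and x of stick4 in the frame of tray_in between -0.063 and 0.063 m and y of stick4 in the frame of tray_in between -0.093 and 0.093 m and z of stick4 in the frame of tray_in between 0 and 0.046 m), for 0.3 s.
3. the scoop cup stands upright on its mat, released (horizontal distance between scoop and mat below 0.04 m and angle between scoop's own z axis and vertical below 0.1 rad and height (world z) of scoop below 0.012 m and contact force between scoop and the fingers below 0.1 N), for 0.3 s.
4. the dowel is through the eye with its other end in the fork (((y of rod_a in the frame of eye between 0.015 and 0.08 m and x of rod_a in the frame of eye between -0.012 and 0.012 m and z of rod_a in the frame of eye between -0.014 and 0.014 m and y of rod_b in the frame of fork between -0.07 and -0.003 m and x of rod_b in the frame of fork between -0.014 and 0.014 m and z of rod_b in the frame of fork between -0.014 and 0.014 m) or (y of rod_b in the frame of eye between 0.015 and 0.08 m and x of rod_b in the frame of eye between -0.012 and 0.012 m and z of rod_b in the frame of eye between -0.014 and 0.014 m and y of rod_a in the frame of fork between -0.07 and -0.003 m and x of rod_a in the frame of fork between -0.014 and 0.014 m and z of rod_a in the frame of fork between -0.014 and 0.014 m))), for 0.2 s.
At the end, for the whole second after the job is handed in: Every stick present lies in the tray; the scoop cup stands upright on its mat (origin within 40 mm of the mat's centre), released; the dowel has one end 15 to 80 mm beyond the eye on its +y side and the other end in the fork's slot and 3 mm or more past the fork, released and at rest (all of step 2 and all of step 3 and ((y of rod_a in the frame of eye between 0.015 and 0.08 m and x of rod_a in the frame of eye between -0.012 and 0.012 m and z of rod_a in the frame of eye between -0.014 and 0.014 m and y of rod_b in the frame of fork between -0.07 and -0.003 m and x of rod_b in the frame of fork between -0.014 and 0.014 m and z of rod_b in the frame of fork between -0.014 and 0.014 m) or (y of rod_b in the frame of eye between 0.015 and 0.08 m and x of rod_b in the frame of eye between -0.012 and 0.012 m and z of rod_b in the frame of eye between -0.014 and 0.014 m and y of rod_a in the frame of fork between -0.07 and -0.003 m and x of rod_a in the frame of fork between -0.014 and 0.014 m and z of rod_a in the frame of fork between -0.014 and 0.014 m)) and contact force between rod and the fingers below 0.1 N and linear speed of each of rod, scoop below 0.02 m/s); the robot touches nothing.
It fails at once if the scoop cup bumps the shelf (more than 6 N) (contact force between scoop and shelf above 6 N).
It fails at once if a bystander (jar, pot, tubes, eraser) moved more than 40 mm (distance of any of varnish_jar, eraser, tube_blue, tube_red, brush_pot from where it was at the start of the episode above 0.04 m).
Of stick1, stick2, stick3, stick4 only 2 to 4 are there at a start; the rules pass over those that are not, and their reading is None.
At some moment in a run one of rod, scoop may be knocked a few centimetres aside while the robot is not near it.
It also fails if it takes over 210 s, if anything falls off the work surface, if the arm or the gripper's body presses on something with over 40 N, if the wrist force passes 120 N, or if a joint passes its speed limit or range.

## Working session

There is one attempt and no reset: what is moved stays moved. The work goes in short steps, Python scripts to look and compute and a tool call to move; the robot and the scene stay as the last step left them, time stands still between calls to the robot, and variables do not carry over. Pictures are saved under pics/ and viewed, at most 14 in all, crops included, and the job is handed in when it is done.

Besides the shell and the picture viewer there is one more tool, called as a command line: name --argument value ..., lists and objects as JSON in quotes. servo_tool: Moves the arm, as the interface text tells. Its arguments: {"type":"object","properties":{"targets":{"type":"array"}},"required":["targets"]}

```bash
mkdir -p pics; cat > h.py <<'E'
import numpy as np, cv2
from bench import manip, imaging, workorder
from scipy.spatial.transform import Rotation as R
def cam(n,save=None):
    c=imaging.camera(n); im=cv2.cvtColor(c["img"],cv2.COLOR_RGB2BGR)
    if save: cv2.imwrite("pics/"+save,im)
    return im,np.array(c["mtx"]),np.array(c["extrinsics"])
def proj(K,E,p):
    p=np.atleast_2d(p); q=(E[:3,:3]@p.T).T+E[:3,3]; u=(K@q.T).T; return u[:,:2]/u[:,2:]
def ray(K,E,uv):
    d=E[:3,:3].T@np.linalg.solve(K,[uv[0],uv[1],1.]); o=-E[:3,:3].T@E[:3,3]; return o,d/np.linalg.norm(d)
def onz(K,E,uv,z):
    o,d=ray(K,E,uv); return o+d*(z-o[2])/d[2]
def tri(*rs):
    A=np.zeros((3,3));b=np.zeros(3)
    for o,d in rs:
        P=np.eye(3)-np.outer(d,d);A+=P;b+=P@o
    x=np.linalg.solve(A,b); return x,[np.linalg.norm((np.eye(3)-np.outer(d,d))@(x-o)) for o,d in rs]
def st():
    s=manip.read_state(); q=s["ee_rot"]; return s,np.array(s["ee_pos"]),R.from_quat([q[1],q[2],q[3],q[0]])
E
python3 - <<'E'
from h import *
s,p,r=st(); print(s["time"],p,r.as_matrix().round(3).tolist(),s["grip_width"],manip.tcp_to_grasp)
for n in ["scene","top","wrist"]:
    im,K,E=cam(n,n+"0.png"); print(n,K.round(1).tolist(),E.round(4).tolist())
E
```

```text
0.0 [ 0.14771938 -0.60669698  0.23020963] [[-0.972, -0.236, -0.001], [-0.236, 0.972, 0.002], [0.0, 0.002, -1.0]] 0.08545514236268938 0.0187
scene [[419.8, 0.0, 326.1], [0.0, 419.8, 202.5], [0.0, 0.0, 1.0]] [[0.4953, 0.8686, 0.0155, -0.2562], [0.7429, -0.4142, -0.5259, -0.3675], [-0.4504, 0.272, -0.8504, 1.3335], [0.0, 0.0, 0.0, 1.0]]
top [[496.5, 0.0, 319.4], [0.0, 496.5, 196.2], [0.0, 0.0, 1.0]] [[-0.0256, -0.9997, 0.0041, -0.0363], [-0.9888, 0.0247, -0.1474, 0.5649], [0.1472, -0.0079, -0.9891, 1.2785], [0.0, 0.0, 0.0, 1.0]]
wrist [[316.3, 0.0, 314.2], [0.0, 316.3, 206.2], [0.0, 0.0, 1.0]] [[-0.2357, 0.9718, 0.0031, 0.6242], [0.9289, 0.2244, 0.2948, -0.0395], [0.2858, 0.0723, -0.9556, 0.3801], [0.0, 0.0, 0.0, 1.0]]
```

View pics/top0.png

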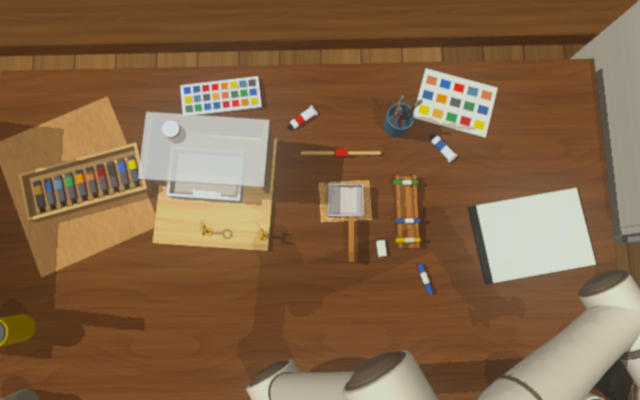

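View pics/scene0.png

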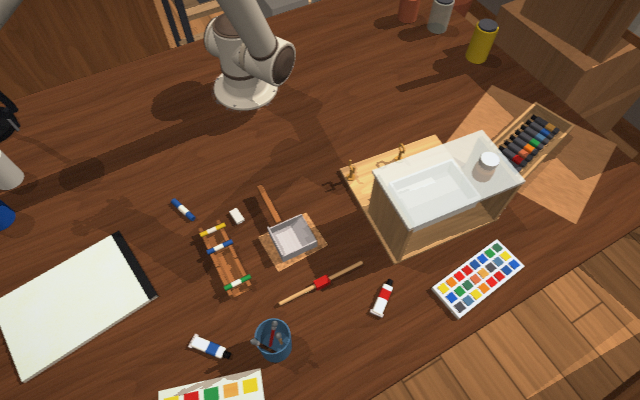

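Top view: the rest is at (407,212) with green (406,182), blue (407,221) and yellow (407,240) sticks. A decoy blue stick lies at (426,279). The scoop is at (346,200) with its handle towards the robot, the rod sleeve at (341,153), the eye at (228,233) and the fork at (263,235). Next I get rough positions by colour from both views.

```bash
cat >> h.py <<'E'
HS={'red':[((0,150,90),(6,255,255)),((174,150,90),(180,255,255))],'yellow':[((22,150,120),(34,255,255))],'blue':[((104,140,60),(122,255,255))],'green':[((50,110,50),(80,255,255))]}
def blobs(im,col,box=None,amin=6):
    h=cv2.cvtColor(im,cv2.COLOR_BGR2HSV); m=sum(cv2.inRange(h,np.array(a),np.array(b)) for a,b in HS[col])
    if box: k=np.zeros_like(m);x0,y0,x1,y1=box;k[y0:y1,x0:x1]=1;m=m*k
    n,l,s,c=cv2.connectedComponentsWithStats(m.astype(np.uint8))
    return [(int(s[i,4]),c[i].round(1).tolist(),s[i,:4].tolist()) for i in range(1,n) if s[i,4]>=amin]
E
python3 - <<'E'
from h import *
t,Kt,Et=cam("top");s,Ks,Es=cam("scene")
for col in HS:
    print(col,'top',blobs(t,col,(290,130,440,300)))
    print(col,'scene',blobs(s,col,(160,180,380,310)))
# rough world
for nm,uvt,z in [("green",(406,182),.026),("blue",(407,221),.026),("yellow",(407,240),.026),("decoy",(426,279),.006),("scoop",(346,200),.003),("handle end",(351,260),.03),("sleeve",(341,153),.01),("rodL",(302,153),.01),("rodR",(381,153),.01),("eye",(228,233),.062),("fork",(263,235),.062),("traymin",(167,199),.062),("traymaxR",(243,150),.062),("trayRbot",(242,200),.062),("baseBL",(153,245),.012),("baseBR",(269,249),.012),("shelfBL",(139,184),.182),("shelfTL",(146,113),.182),("shelfTR",(269,120),.182),("shelfBR",(268,187),.182),("matTL",(321,181),.003),("matBR",(371,221),.003)]:
    print(nm,onz(Kt,Et,uvt,z).round(3))
cv2.imwrite("pics/topA.png",cv2.resize(t[100:260,135:285],None,fx=5,fy=5,interpolation=cv2.INTER_CUBIC)[:600])
cv2.imwrite("pics/topA.png",cv2.resize(t[105:255,135:285],None,fx=4,fy=4,interpolation=cv2.INTER_CUBIC))
cv2.imwrite("pics/sceneA.png",cv2.resize(s[120:270,330:530],None,fx=4,fy=4,interpolation=cv2.INTER_CUBIC))
E
```

```text
red top [(107, [340.5, 152.2], [334, 148, 14, 9])]
red scene [(163, [321.4, 281.6], [313, 275, 18, 16]), (7, [378.7, 294.4], [378, 292, 2, 5])]
yellow top [(34, [416.9, 239.2], [414, 237, 7, 6]), (46, [399.7, 239.9], [395, 238, 10, 5])]
yellow scene [(41, [220.1, 225.8], [215, 223, 11, 7]), (32, [203.3, 233.3], [200, 230, 8, 7])]
blue top [(16, [438.1, 145.0], [436, 142, 4, 7]), (12, [399.7, 220.4], [397, 220, 7, 2]), (23, [420.7, 267.8], [419, 265, 5, 7]), (33, [428.6, 288.3], [426, 284, 6, 10])]
blue scene [(41, [175.5, 202.4], [172, 199, 9, 8]), (47, [189.9, 215.9], [186, 212, 9, 9]), (36, [227.3, 242.8], [223, 240, 9, 7]), (29, [210.2, 250.7], [207, 248, 8, 6])]
green top [(24, [397.5, 182.0], [394, 181, 8, 3]), (17, [414.4, 181.9], [412, 181, 6, 3])]
green scene [(49, [245.6, 277.8], [241, 274, 10, 9]), (37, [227.4, 286.8], [224, 284, 8, 7])]
green [ 0.599 -0.286  0.026]
blue [ 0.493 -0.283  0.026]
yellow [ 0.443 -0.281  0.026]
decoy [ 0.339 -0.33   0.006]
scoop [ 0.557 -0.123  0.003]
handle end [ 0.394 -0.13   0.03 ]
sleeve [ 0.688 -0.114  0.01 ]
rodL [ 0.69  -0.006  0.01 ]
rodR [ 0.685 -0.224  0.01 ]
eye [0.47  0.188 0.062]
fork [0.463 0.098 0.062]
traymin [0.563 0.348 0.062]
traymaxR [0.69  0.149 0.062]
trayRbot [0.556 0.152 0.062]
baseBL [0.447 0.398 0.012]
baseBR [0.429 0.088 0.012]
shelfBL [0.583 0.379 0.182]
shelfTL [0.758 0.367 0.182]
shelfTR [0.733 0.068 0.182]
shelfBR [0.568 0.072 0.182]
matTL [ 0.612 -0.056  0.003]
matBR [ 0.498 -0.19   0.003]
```

View pics/sceneA.png

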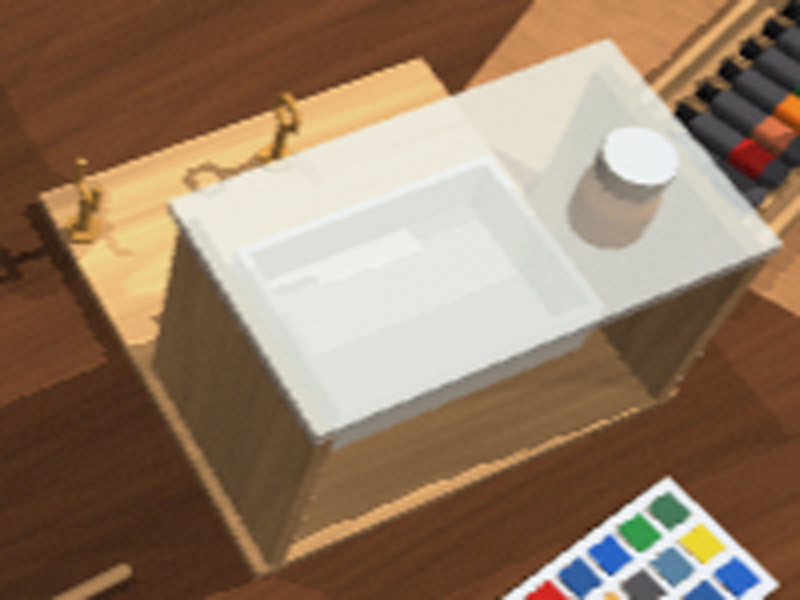

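View pics/topA.png

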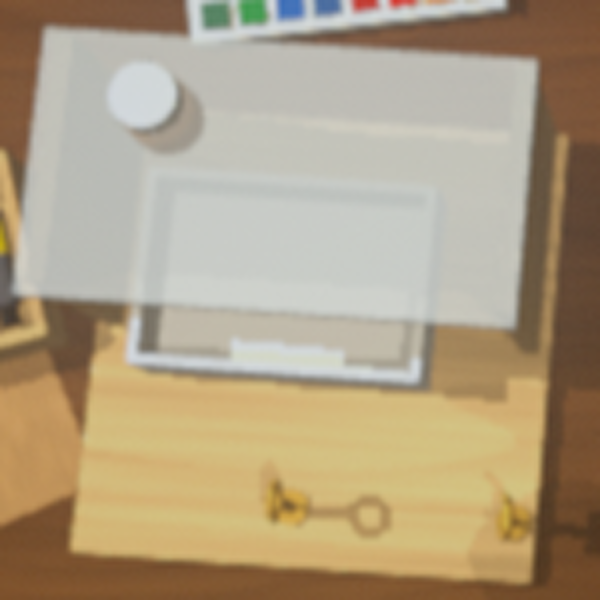

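The close-ups correct one reading: the real eye is at top (207,231), and the ring at (228,233) is its shadow. The fork is at (263.5,235). Handle and cubby axes run roughly along the world axes, and the sticks lie along world y. I'm moving so the wrist camera covers the rest, scoop and rod.

servo_tool --targets '[[[-1,-0.92,0.82,-0.14,0,0,0],[-1,-0.92,0.82,-0.14,0,0,0],[-1,-0.92,0.82,-0.14,0,0,0],[-1,-0.92,0.82,-0.14,0,0,0],[-1,-0.92,0.82,-0.14,0,0,0],[-1,-0.92,0.82,-0.14,0,0,0],[-1,-0.92,0.82,-0.14,0,0,0],[-1,-0.92,0.82,-0.14,0,0,0],[-1,-0.92,0.82,-0.14,0,0,0],[-1,-0.92,0.82,-0.14,0,0,0],[-1,-0.92,0.82,-0.14,0,0,0],[-1,-0.92,0.82,-0.14,0,0,0],[-1,-0.92,0.82,-0.14,0,0,0],[-1,-0.92,0.82,-0.14,0,0,0],[-1,-0.92,0.82,-0.14,0,0,0],[-1,-0.92,0.82,-0.14,0,0,0],[-1,-0.92,0.82,-0.14,0,0,0],[-1,-0.92,0.82,-0.14,0,0,0],[-1,-0.92,0.82,-0.14,0,0,0],[0.3,-0.92,0.82,-0.14,0,0,0]]]'

```text
time: 2.75
ee_pos: [0.4982, -0.0991, 0.3014]
ee_rot: [0.0, -0.119, 0.993, 0.0]
force: [0.3, -0.8, -0.0]
grip_width: 0.0698
gripper_force: 0.0
```

```bash
python3 - <<'E'
from h import *
s,p,r=st(); print(s["time"],p,r.as_matrix().round(3).tolist(),s["grip_width"])
w,K,E=cam("wrist","w1.png"); np.savez("w1.npz",K=K,E=E)
for c in HS: print(c,blobs(w,c,amin=20))
E
```

```text
2.75 [ 0.49819115 -0.09913523  0.30143534] [[-0.972, -0.237, 0.0], [-0.237, 0.972, 0.0], [-0.0, 0.0, -1.0]] 0.06984757263063415
red [(220, [47.0, 279.5], [37, 271, 21, 18]), (326, [276.4, 285.6], [264, 277, 26, 18]), (184, [54.5, 331.7], [45, 324, 20, 16]), (178, [331.0, 347.0], [323, 339, 17, 17])]
yellow [(105, [160.6, 85.6], [154, 81, 15, 11]), (158, [197.1, 95.3], [187, 90, 21, 12]), (221, [21.8, 267.9], [12, 259, 21, 19]), (79, [116.5, 310.1], [110, 305, 16, 11])]
blue [(255, [165.6, 20.6], [158, 10, 16, 22]), (95, [154.8, 127.4], [149, 123, 13, 10]), (135, [190.3, 136.2], [181, 131, 20, 11]), (229, [95.7, 253.0], [85, 244, 22, 19]), (184, [13.8, 289.6], [5, 282, 19, 16]), (96, [74.9, 340.3], [69, 335, 14, 12])]
green [(92, [148.8, 203.1], [143, 199, 14, 10]), (132, [182.1, 210.8], [173, 206, 19, 11]), (201, [71.8, 291.1], [62, 283, 20, 17]), (142, [38.7, 300.9], [30, 294, 18, 15])]
```

View pics/w1.png

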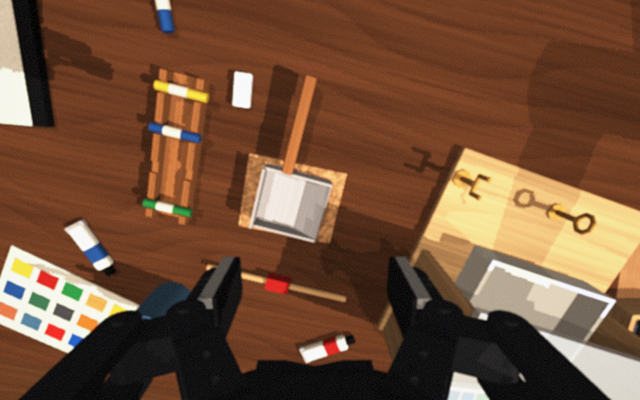

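The wrist view shows everything: yellow stick (180,90), blue (173,132) and green (165,208). The scoop handle runs (308,77)→(290,172) into the pan around (292,203). The sleeve is at (277,286), the fork at (470,182) and the eye ring at (583,223). I'm triangulating these against the top and scene views.

```bash
python3 - <<'E'
from h import *
d=np.load("w1.npz");Kw,Ew=d["K"],d["E"]; w=cv2.imread("pics/w1.png")
t,Kt,Et=cam("top");s,Ks,Es=cam("scene")
def mid(bl): # two coloured ends -> middle
    a,b=bl; return (np.array(a)+b)/2
S={"yellow":([(160.6,85.6),(197.1,95.3)],(408,239.6),[(220.1,225.8),(203.3,233.3)]),
"blue":([(154.8,127.4),(190.3,136.2)],None,[(227.3,242.8),(210.2,250.7)]),
"green":([(148.8,203.1),(182.1,210.8)],None,[(245.6,277.8),(227.4,286.8)])}
for k,(a,_,c) in S.items():
    P=[tri(ray(Kw,Ew,a[i]),ray(Ks,Es,c[1-i])) for i in (0,1)]
    x,e=tri(ray(Kw,Ew,mid(a)),ray(Ks,Es,mid(c)));
    ends=[onz(Kw,Ew,q,.026) for q in a]; v=ends[1]-ends[0]
    print(k,x.round(4),np.round(e,4),"axis deg",np.degrees(np.arctan2(v[1],v[0])).round(1),"endgap",np.linalg.norm(v).round(4),"mid@z.026",((ends[0]+ends[1])/2).round(4))
# handle mask wrist
h=cv2.cvtColor(w,cv2.COLOR_BGR2HSV)
print("handle px",h[120,300],h[90,306], h[120,320])
for nm,uw,us in [("sleeve",(276.4,285.6),(321.4,281.6)),("eye",(583,223),(330+290/4,120+112/4)),("fork tip?",(488,178),(330+82/4,120+163/4)),("handle end",(309,77),(262,187))]:
    x,e=tri(ray(Kw,Ew,uw),ray(Ks,Es,us)); print(nm,x.round(4),np.round(e,4))
for nm,uw,z in [("hend",(309,77),.043),("hpan",(291,171),.043),("panTL",(262,167),.04),("panTR",(334,181),.03),("panBR",(317,242),.03),("panBL",(252,230),.04),("matTL",(250,154),.003),("matTR",(347,174),.003),("matBR",(331,243),.003),("matBL",(240,226),.003),("rod1",(207,266),.01),("rod2",(345,299),.01),("eye",(583,223),.062),("fork",(470,182),.07),("baseTL",(463,150),.012)]:
    print(nm,onz(Kw,Ew,uw,z).round(4))
c=cv2.resize(w[130:260,400:620],None,fx=3.6,fy=3.6,interpolation=cv2.INTER_CUBIC)
c2=cv2.resize(w[60:260,225:365],None,fx=3,fy=3,interpolation=cv2.INTER_CUBIC)
cv2.imwrite("pics/w1b.png",c2); cv2.imwrite("pics/w1c.png",c)
E
```

```text
yellow [ 0.4447 -0.2841  0.027 ] [0.0008 0.0008] axis deg 89.2 endgap 0.0453 mid@z.026 [ 0.4443 -0.2852  0.026 ]
blue [ 0.4966 -0.2866  0.0265] [0.0007 0.0007] axis deg 89.6 endgap 0.0456 mid@z.026 [ 0.4964 -0.2874  0.026 ]
green [ 0.6006 -0.2853  0.0263] [0.0007 0.0007] axis deg 89.6 endgap 0.0459 mid@z.026 [ 0.6005 -0.286   0.026 ]
handle px [ 12 172 210] [ 12 169 207] [ 11 174 117]
sleeve [ 0.6915 -0.1121  0.016 ] [0.0001 0.0001]
eye [0.4811 0.2576 0.0576] [0.0008 0.0008]
fork tip? [0.4541 0.1085 0.0655] [0.0003 0.0003]
handle end [ 0.3933 -0.1273  0.0331] [0.0045 0.0045]
hend [ 0.3925 -0.1312  0.043 ]
hpan [ 0.5069 -0.1277  0.043 ]
panTL [ 0.5112 -0.1652  0.04  ]
panTR [ 0.5092 -0.0693  0.03  ]
panBR [ 0.6005 -0.0703  0.03  ]
panBL [ 0.5999 -0.1621  0.04  ]
matTL [ 0.5051 -0.1892  0.003 ]
matTR [ 0.5005 -0.0509  0.003 ]
matBR [ 0.6085 -0.0462  0.003 ]
matBL [ 0.6138 -0.1847  0.003 ]
rod1 [ 0.6869 -0.2215  0.01  ]
rod2 [ 0.6933 -0.0018  0.01  ]
eye [0.4806 0.2523 0.062 ]
fork [0.4636 0.0862 0.07  ]
baseTL [0.4301 0.0919 0.012 ]
```

View pics/w1b.png

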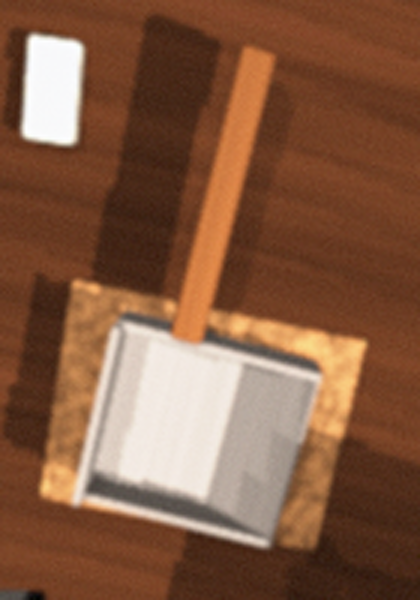

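View pics/w1c.png

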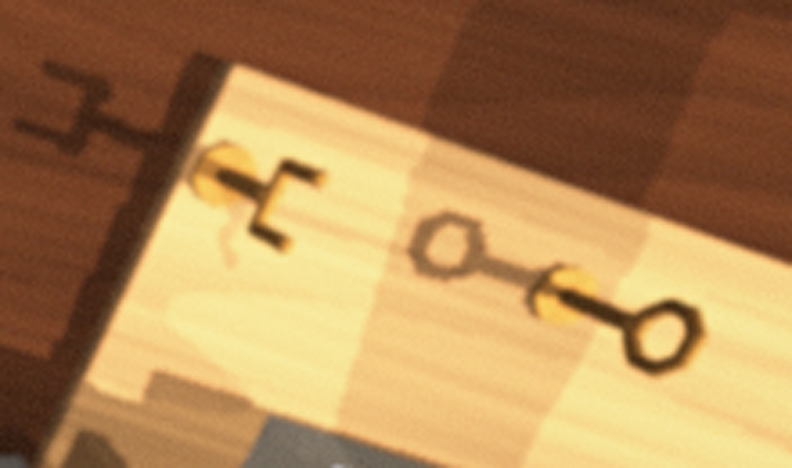

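Checks agree. The three sticks are at z≈26.5 mm, spaced 52 and 104 mm, and equal in length. The scoop origin is ≈(0.556,-0.126) with yaw 1.75°, the mat centre ≈(0.557,-0.118), and the rod lies along y at x≈0.69. I'm going to the yellow stick first.

servo_tool --targets '[[[0.3,0,0,0.6,0,0,-0.972],[0.3,0,0,0.6,0,0,-0.972],[0.3,0,0,0.6,0,0,-0.972],[0.3,0,0,0.6,0,0,-0.972],[0.3,0,0,0.6,0,0,-0.972],[0.3,0,0,0.6,0,0,-0.972],[0.3,0,0,0.6,0,0,-0.972],[0.3,0,0,0.6,0,0,-0.972],[0.3,0,0,0.6,0,0,-0.972],[0.3,0,0,0.6,0,0,-0.972],[0.3,0,0,0.6,0,0,-0.972],[0.3,0,0,0.6,0,0,-0.972],[0.3,0,0,0.6,0,0,-0.972],[0.3,1,0.3,0,0,0,0],[0.3,1,0.3,0,0,0,0],[0.3,1,0.3,0,0,0,0],[0.3,1,0.3,0,0,0,0],[0.3,1,0.3,0,0,0,0],[0.3,1,0.3,0,0,0,0],[0.3,1,0.3,0,0,0,0]]]'

```text
time: 5.4
ee_pos: [0.4426, -0.276, 0.1064]
ee_rot: [-0.0, -0.704, 0.711, 0.0]
force: [0.4, 0.6, -0.7]
grip_width: 0.0296
gripper_force: 0.0
```

```bash
cat >> h.py <<'E'
def go(x,y,z,ty=None):
    """remaining move in tool units (25mm / 6deg); ty = wanted world angle of tool y (deg)"""
    s,p,r=st(); M=r.as_matrix()
    print("t",s["time"],"p",p.round(4),"w",round(s["grip_width"],4),"F",np.round(s["force"],1),"ty",np.degrees(np.arctan2(M[1,1],M[0,1])).round(2),"tilt",M[2].round(3),"q",np.round(s["q"],2))
    if ty is not None:
        a=np.radians(ty); yv=np.array([np.cos(a),np.sin(a),0]); zv=np.array([0,0,-1.]); T=np.c_[np.cross(yv,zv),yv,zv]
        rv=R.from_matrix(M.T@T).as_rotvec(degrees=True)/6; print(" turn",rv.round(2)); Mf=T
    else: Mf=M
    d=np.array([x,y,z])-p
    print(" shift now-frame",(M.T@d/.025).round(2)," after turn",(Mf.T@d/.025).round(2))
E
python3 -c "
from h import *
go(.4445,-.2848,.014,179.5)
w,K,E=cam('wrist','w2.png')
for c in ('yellow','blue'): print(c,[(b[1],onz(K,E,b[1],.026).round(4)) for b in blobs(w,c,amin=30)])
"
```

```text
t 5.4 p [ 0.4426 -0.276   0.1064] w 0.0296 F [ 0.4  0.6 -0.7] ty 179.44 tilt [ 0.  0. -1.] q [-0.25  0.34 -0.41  0.   -0.82  0.24]
 turn [ 0.   -0.   -0.01]
 shift now-frame [ 0.35 -0.08  3.7 ]  after turn [ 0.35 -0.08  3.7 ]
yellow [([312.0, 176.2], array([ 0.4444, -0.3051,  0.026 ])), ([312.2, 233.9], array([ 0.4448, -0.2605,  0.026 ]))]
blue [([488.0, 128.3], array([ 0.3233, -0.3372,  0.026 ])), ([411.6, 154.1], array([ 0.3743, -0.3201,  0.026 ])), ([239.0, 173.4], array([ 0.4966, -0.3077,  0.026 ])), ([243.2, 231.9], array([ 0.497 , -0.2627,  0.026 ]))]
```

servo_tool --targets '[[[0.3,0.15,-0.04,0.4,0,0,0],[0.3,0.15,-0.04,0.8,0,0,0],[0.3,0,0,0.8,0,0,0],[0.3,0,0,0.8,0,0,0],[0.3,0,0,0.6,0,0,0],[0.3,0,0,0.3,0,0,0],[1,0,0,0,0,0,0],[1,0,0,0,0,0,0],[1,0,0,0,0,0,0],[1,0,0,0,0,0,0],[1,0,0,-0.4,0,0,0],[1,0,0,-0.8,0,0,0],[1,0,0,-1,0,0,0],[1,0,0,-1,0,0,0],[1,0,0,-0.8,0,0,0]]]'

```text
time: 7.32
ee_pos: [0.446, -0.2823, 0.1158]
ee_rot: [0.0, -0.704, 0.71, -0.001]
force: [0.5, 0.1, 0.7]
grip_width: 0.0098
gripper_force: 58.5
```

```bash
python3 -c "
from h import *
go(.556,-.121,.05,91.75)
"
```

```text
t 7.325 p [ 0.446  -0.2823  0.1158] w 0.0098 F [0.5 0.1 0.7] ty 179.5 tilt [ 0.001 -0.002 -1.   ] q [-0.26  0.34 -0.39  0.   -0.84  0.25]
 turn [-2.000e-02  1.000e-02  1.463e+01]
 shift now-frame [-6.49 -4.34  2.63]  after turn [-4.59  6.31  2.63]
```

```bash
cat >> h.py <<'E'
def arc(x,y,ty,n=15):
    s,p,r=st(); M=r.as_matrix(); a0=np.arctan2(M[1,1],M[0,1]); d=(np.radians(ty)-a0+np.pi)%(2*np.pi)-np.pi
    am=a0+d/2; yv=np.array([np.cos(am),np.sin(am)]); xv=np.array([-yv[1],yv[0]])
    D=np.array([x,y])-p[:2]; k=n*np.sin(abs(d)/2)/(abs(d)/2) if abs(d)>1e-6 else n
    print("arc rows",n,"x",round(xv@D/.025/k,3),"y",round(yv@D/.025/k,3),"az",round(-np.degrees(d)/6/n,3))
E
python3 -c "
from h import *
arc(.556,-.122,91.75)"
```

```text
arc rows 15 x -0.564 y 0.099 az 0.975
```

servo_tool --targets '[[[1,-0.565,0.1,0,0,0,0.975],[1,-0.565,0.1,0,0,0,0.975],[1,-0.565,0.1,0,0,0,0.975],[1,-0.565,0.1,0,0,0,0.975],[1,-0.565,0.1,0,0,0,0.975],[1,-0.565,0.1,0,0,0,0.975],[1,-0.565,0.1,0,0,0,0.975],[1,-0.565,0.1,0,0,0,0.975],[1,-0.565,0.1,0,0,0,0.975],[1,-0.565,0.1,0,0,0,0.975],[1,-0.565,0.1,0,0,0,0.975],[1,-0.565,0.1,0,0,0,0.975],[1,-0.565,0.1,0,0,0,0.975],[1,-0.565,0.1,0,0,0,0.975],[1,-0.565,0.1,0,0,0,0.975],[1,0,0,0.5,0,0,0],[1,0,0,0.5,0,0,0],[1,0,0,0.2,0,0,0]]]'

```text
time: 9.57
ee_pos: [0.5457, -0.1161, 0.0824]
ee_rot: [-0.002, -0.015, 1.0, 0.0]
force: [-0.2, 0.4, 0.1]
grip_width: 0.0101
gripper_force: 58.7
```

```bash
python3 -c "
from h import *
go(.556,-.122,.015,91.75)
im,K,E=cam('wrist','w3.png')
for y in (-.028,0,.028): print(proj(K,E,[.556,-.126+y,.006]).round(0))
"
```

```text
t 9.575 p [ 0.5457 -0.1161  0.0824] w 0.0101 F [-0.2  0.4  0.1] ty 91.76 tilt [ 0.003  0.    -1.   ] q [ 0.08  0.43 -0.35 -0.   -0.8  -1.62]
 turn [ 0.   -0.03  0.  ]
 shift now-frame [-0.41 -0.25  2.69]  after turn [-0.4  -0.25  2.69]
[[263. 228.]]
[[301. 229.]]
[[338. 230.]]
```

View pics/w3.png

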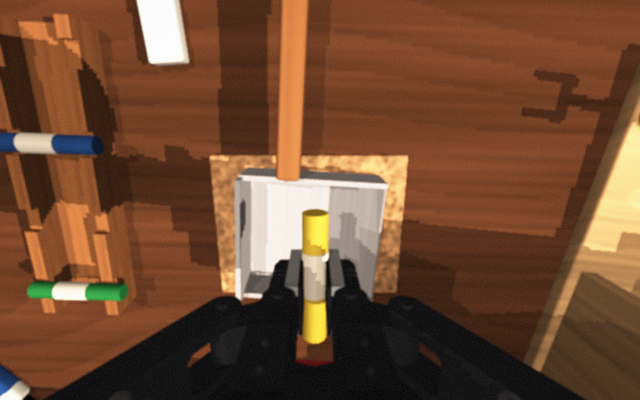

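The yellow stick is held over the pan, with the floor centre at about (301,229). I lower and release it, then go back up.

servo_tool --targets '[[[1,-0.2,-0.12,0.4,0,0,0],[1,-0.2,-0.13,0.8,0,0,0],[1,0,0,0.7,0,0,0],[1,0,0,0.5,0,0,0],[1,0,0,0.25,0,0,0],[1,0,0,0,0,0,0],[0.45,0,0,0,0,0,0],[0.45,0,0,0,0,0,0],[0.45,0,0,0,0,0,0],[0.45,0,0,-0.3,0,0,0],[0.45,0,0,-0.8,0,0,0],[0.3,0,0,-1,0,0,0],[0.3,0,0,-1,0,0,0],[0.3,0,0,-0.6,0,0,0]]]'

```text
time: 11.38
ee_pos: [0.5581, -0.1218, 0.112]
ee_rot: [0.001, -0.015, 1.0, -0.0]
force: [0.4, 0.6, 0.0]
grip_width: 0.0301
gripper_force: 0.0
```

```bash
sed -i 's|am=a0+d/2;|am=a0+d/2-d/(2*n);|' h.py; python3 -c "
from h import *
go(.4967,-.2852,.014,179.5)
arc(.4967,-.2852,179.5)
im,K,E=cam('wrist','w4.png')
h=[ (b[1],onz(K,E,b[1],.012).round(3)) for b in blobs(im,'yellow',amin=15)]; print(h)
"
```

```text
t 11.375 p [ 0.5581 -0.1218  0.112 ] w 0.0301 F [0.4 0.6 0. ] ty 91.76 tilt [-0.003 -0.    -1.   ] q [ 0.07  0.41 -0.29  0.   -0.87 -1.61]
 turn [ -0.02   0.02 -14.62]
 shift now-frame [ 2.66 -6.46  3.91]  after turn [6.56 2.4  3.92]
arc rows 15 x 0.459 y -0.231 az -0.975
[([315.1, 178.1], array([ 0.535, -0.122,  0.012])), ([314.5, 231.4], array([ 0.58 , -0.121,  0.012]))]
```

The yellow stick lies in the pan. Blue next.

servo_tool --targets '[[[0.3,0.459,-0.231,0,0,0,-0.975],[0.3,0.459,-0.231,0,0,0,-0.975],[0.3,0.459,-0.231,0,0,0,-0.975],[0.3,0.459,-0.231,0,0,0,-0.975],[0.3,0.459,-0.231,0,0,0,-0.975],[0.3,0.459,-0.231,0,0,0,-0.975],[0.3,0.459,-0.231,0,0,0,-0.975],[0.3,0.459,-0.231,0,0,0,-0.975],[0.3,0.459,-0.231,0,0,0,-0.975],[0.3,0.459,-0.231,0,0,0,-0.975],[0.3,0.459,-0.231,0,0,0,-0.975],[0.3,0.459,-0.231,0,0,0,-0.975],[0.3,0.459,-0.231,0,0,0,-0.975],[0.3,0.459,-0.231,0,0,0,-0.975],[0.3,0.459,-0.231,0,0,0,-0.975],[0.3,0,0,0.2,0,0,0]]]'

```text
time: 13.42
ee_pos: [0.4962, -0.2856, 0.1045]
ee_rot: [0.0, -0.703, 0.711, 0.0]
force: [-0.3, 0.4, -0.5]
grip_width: 0.0299
gripper_force: 0.0
```

```bash
python3 -c "
from h import *
go(.4967,-.2852,.014,179.5)
im,K,E=cam('wrist','w5.png')
print([ (b[1],onz(K,E,b[1],.026).round(4)) for b in blobs(im,'blue',amin=15)])
"
```

```text
t 13.425 p [ 0.4962 -0.2856  0.1045] w 0.0299 F [-0.3  0.4 -0.5] ty 179.37 tilt [-0.  0. -1.] q [-0.24  0.42 -0.29 -0.   -0.86  0.23]
 turn [ 0.    0.   -0.02]
 shift now-frame [-0.02 -0.02  3.62]  after turn [-0.02 -0.02  3.62]
[([14.3, 74.4], array([ 0.6899, -0.3844,  0.026 ])), ([561.2, 140.3], array([ 0.3263, -0.3382,  0.026 ])), ([481.8, 166.3], array([ 0.3783, -0.3208,  0.026 ])), ([314.4, 186.7], array([ 0.4963, -0.3074,  0.026 ])), ([314.3, 244.5], array([ 0.4969, -0.2622,  0.026 ]))]
```

servo_tool --targets '[[[0.3,0,0,0.5,0,0,0],[0.3,0,0,1,0,0,0],[0.3,0,0,1,0,0,0],[0.3,0,0,0.8,0,0,0],[0.3,0,0,0.3,0,0,0],[0.3,0,0,0,0,0,0],[1,0,0,0,0,0,0],[1,0,0,0,0,0,0],[1,0,0,0,0,0,0],[1,0,0,0,0,0,0],[1,0,0,-0.4,0,0,0],[1,0,0,-0.8,0,0,0],[1,0,0,-1,0,0,0],[1,0,0,-1,0,0,0],[1,0,0,-0.8,0,0,0]]]'

```text
time: 15.35
ee_pos: [0.496, -0.2852, 0.1165]
ee_rot: [0.0, -0.704, 0.71, -0.0]
force: [0.5, -0.1, -0.5]
grip_width: 0.0092
gripper_force: 58.7
```

```bash
python3 -c "
from h import *
go(.557,-.111,.025,91.75)
arc(.557,-.111,91.75)
"
```

```text
t 15.35 p [ 0.496  -0.2852  0.1165] w 0.0092 F [ 0.5 -0.1 -0.5] ty 179.49 tilt [ 0.    -0.001 -1.   ] q [-0.24  0.4  -0.28 -0.   -0.89  0.23]
 turn [-1.000e-02  0.000e+00  1.462e+01]
 shift now-frame [-6.99 -2.37  3.66]  after turn [-2.65  6.89  3.66]
arc rows 15 x -0.504 y 0.205 az 0.975
```

servo_tool --targets '[[[1,-0.504,0.205,0,0,0,0.975],[1,-0.504,0.205,0,0,0,0.975],[1,-0.504,0.205,0,0,0,0.975],[1,-0.504,0.205,0,0,0,0.975],[1,-0.504,0.205,0,0,0,0.975],[1,-0.504,0.205,0,0,0,0.975],[1,-0.504,0.205,0,0,0,0.975],[1,-0.504,0.205,0,0,0,0.975],[1,-0.504,0.205,0,0,0,0.975],[1,-0.504,0.205,0,0,0,0.975],[1,-0.504,0.205,0,0,0,0.975],[1,-0.504,0.205,0,0,0,0.975],[1,-0.504,0.205,0,0,0,0.975],[1,-0.504,0.205,0,0,0,0.975],[1,-0.504,0.205,0,0,0,0.975],[1,0,0,0.4,0,0,0],[1,0,0,0,0,0,0]]]'

```text
time: 17.48
ee_pos: [0.5556, -0.1109, 0.1038]
ee_rot: [-0.002, -0.016, 1.0, 0.0]
force: [0.0, -1.5, -0.8]
grip_width: 0.0097
gripper_force: 58.8
```

```bash
python3 -c "
from h import *
go(.557,-.111,.025,91.75)
im,K,E=cam('wrist','w6.png')
print([ (b[1],onz(K,E,b[1],.012).round(4)) for b in blobs(im,'yellow',amin=15)])
"
```

```text
t 17.475 p [ 0.5556 -0.1109  0.1038] w 0.0097 F [ 0.  -1.5 -0.8] ty 91.8 tilt [ 0.003  0.    -1.   ] q [ 0.09  0.41 -0.3  -0.   -0.86 -1.63]
 turn [ 0.   -0.03  0.01]
 shift now-frame [-0.07 -0.01  3.15]  after turn [-0.06 -0.    3.15]
[([633.9, 108.1], array([0.4733, 0.1132, 0.012 ])), ([300.2, 183.7], array([ 0.5354, -0.1224,  0.012 ])), ([298.1, 237.0], array([ 0.579 , -0.1233,  0.012 ]))]
```

servo_tool --targets '[[[1,0,0,0.5,0,0,0],[1,0,0,0.9,0,0,0],[1,0,0,0.9,0,0,0],[1,0,0,0.6,0,0,0],[1,0,0,0.25,0,0,0],[1,0,0,0,0,0,0],[0.5,0,0,0,0,0,0],[0.5,0,0,0,0,0,0],[0.5,0,0,0,0,0,0],[0.5,0,0,-0.3,0,0,0],[0.5,0,0,-0.8,0,0,0],[0.3,0,0,-1,0,0,0],[0.3,0,0,-1,0,0,0],[0.3,0,0,-0.6,0,0,0]]]'

```text
time: 19.27
ee_pos: [0.5578, -0.1108, 0.1207]
ee_rot: [0.001, -0.015, 1.0, 0.0]
force: [0.5, 0.8, 0.8]
grip_width: 0.0298
gripper_force: 0.0
```

```bash
python3 -c "
from h import *
go(.6005,-.284,.014,179.5)
arc(.6005,-.284,179.5)
im,K,E=cam('wrist','w7.png')
for c in ('yellow','blue','green'): print(c,[ (b[1],onz(K,E,b[1],.012).round(4)) for b in blobs(im,c,amin=15)])
"
```

```text
t 19.275 p [ 0.5578 -0.1108  0.1207] w 0.0298 F [0.5 0.8 0.8] ty 91.76 tilt [-0.003 -0.    -1.   ] q [ 0.09  0.39 -0.28  0.   -0.89 -1.63]
 turn [ -0.02   0.02 -14.62]
 shift now-frame [-1.48 -6.98  4.27]  after turn [ 6.91 -1.77  4.27]
arc rows 15 x 0.254 y -0.46 az -0.975
yellow [([612.8, 104.6], array([0.4737, 0.1125, 0.012 ])), ([300.2, 175.6], array([ 0.5354, -0.1229,  0.012 ])), ([300.4, 227.1], array([ 0.5798, -0.122 ,  0.012 ]))]
blue [([315.5, 177.1], array([ 0.5363, -0.1106,  0.012 ])), ([314.1, 228.7], array([ 0.5809, -0.1103,  0.012 ])), ([24.0, 338.9], array([ 0.7018, -0.3839,  0.012 ]))]
green [([69.6, 250.3], array([ 0.6073, -0.322 ,  0.012 ])), ([127.2, 252.2], array([ 0.6076, -0.2723,  0.012 ])), ([11.1, 394.4], array([ 0.7708, -0.4135,  0.012 ]))]
```

Yellow and blue lie side by side in the pan. Green next.

servo_tool --targets '[[[0.3,0.254,-0.46,0,0,0,-0.975],[0.3,0.254,-0.46,0,0,0,-0.975],[0.3,0.254,-0.46,0,0,0,-0.975],[0.3,0.254,-0.46,0,0,0,-0.975],[0.3,0.254,-0.46,0,0,0,-0.975],[0.3,0.254,-0.46,0,0,0,-0.975],[0.3,0.254,-0.46,0,0,0,-0.975],[0.3,0.254,-0.46,0,0,0,-0.975],[0.3,0.254,-0.46,0,0,0,-0.975],[0.3,0.254,-0.46,0,0,0,-0.975],[0.3,0.254,-0.46,0,0,0,-0.975],[0.3,0.254,-0.46,0,0,0,-0.975],[0.3,0.254,-0.46,0,0,0,-0.975],[0.3,0.254,-0.46,0,0,0,-0.975],[0.3,0.254,-0.46,0,0,0,-0.975],[0.3,0,0,0.6,0,0,0],[0.3,0,0,0,0,0,0]]]'

```text
time: 21.45
ee_pos: [0.5977, -0.2833, 0.1009]
ee_rot: [-0.001, -0.703, 0.711, 0.003]
force: [-0.9, 0.4, -0.0]
grip_width: 0.0297
gripper_force: 0.0
```

```bash
python3 -c "
from h import *
go(.6005,-.284,.014,179.5)
im,K,E=cam('wrist','w8.png')
print([ (b[1],onz(K,E,b[1],.026).round(4)) for b in blobs(im,'green',amin=15)])
"
```

```text
t 21.45 p [ 0.5977 -0.2833  0.1009] w 0.0297 F [-0.9  0.4 -0. ] ty 179.38 tilt [-0.002  0.005 -1.   ] q [-0.2   0.56 -0.05 -0.   -0.97  0.19]
 turn [ 0.05  0.02 -0.02]
 shift now-frame [ 0.04 -0.13  3.48]  after turn [ 0.03 -0.11  3.48]
[([27.1, 13.4], array([ 0.7692, -0.4153,  0.026 ])), ([310.3, 185.7], array([ 0.6004, -0.3066,  0.026 ])), ([310.6, 244.7], array([ 0.6008, -0.2612,  0.026 ]))]
```

servo_tool --targets '[[[0.3,0.02,-0.06,0.5,0,0,0],[0.3,0.02,-0.06,0.9,0,0,0],[0.3,0,0,1,0,0,0],[0.3,0,0,0.8,0,0,0],[0.3,0,0,0.28,0,0,0],[0.3,0,0,0,0,0,0],[1,0,0,0,0,0,0],[1,0,0,0,0,0,0],[1,0,0,0,0,0,0],[1,0,0,0,0,0,0],[1,0,0,-0.4,0,0,0],[1,0,0,-0.8,0,0,0],[1,0,0,-1,0,0,0],[1,0,0,-1,0,0,0],[1,0,0,-0.8,0,0,0]]]'

```text
time: 23.38
ee_pos: [0.604, -0.2852, 0.1186]
ee_rot: [0.001, -0.704, 0.71, -0.001]
force: [0.3, 0.7, 0.2]
grip_width: 0.0095
gripper_force: 58.8
```

```bash
python3 -c "
from h import *
go(.557,-.126,.028,91.75)
arc(.557,-.126,91.75)
"
```

```text
t 23.375 p [ 0.604  -0.2852  0.1186] w 0.0095 F [0.3 0.7 0.2] ty 179.51 tilt [ 0.001 -0.004 -1.   ] q [-0.2   0.54 -0.03  0.   -1.    0.19]
 turn [-0.03  0.02 14.63]
 shift now-frame [-6.35  1.95  3.61]  after turn [1.68 6.42 3.63]
arc rows 15 x -0.26 y 0.414 az 0.975
```

```bash
python3 -c "
from h import *
arc(.557,-.099,91.75)
"
```

```text
arc rows 15 x -0.32 y 0.467 az 0.975
```

servo_tool --targets '[[[1,-0.32,0.467,0,0,0,0.975],[1,-0.32,0.467,0,0,0,0.975],[1,-0.32,0.467,0,0,0,0.975],[1,-0.32,0.467,0,0,0,0.975],[1,-0.32,0.467,0,0,0,0.975],[1,-0.32,0.467,0,0,0,0.975],[1,-0.32,0.467,0,0,0,0.975],[1,-0.32,0.467,0,0,0,0.975],[1,-0.32,0.467,0,0,0,0.975],[1,-0.32,0.467,0,0,0,0.975],[1,-0.32,0.467,0,0,0,0.975],[1,-0.32,0.467,0,0,0,0.975],[1,-0.32,0.467,0,0,0,0.975],[1,-0.32,0.467,0,0,0,0.975],[1,-0.32,0.467,0,0,0,0.975],[1,0,0,0.4,0,0,0],[1,0,0,0,0,0,0]]]'

```text
time: 25.5
ee_pos: [0.5551, -0.0988, 0.1058]
ee_rot: [-0.001, -0.016, 1.0, 0.0]
force: [0.5, -0.6, 0.4]
grip_width: 0.0092
gripper_force: 58.8
```

```bash
python3 -c "
from h import *
go(.557,-.099,.030,91.75)
im,K,E=cam('wrist','w9.png')
for c in ('yellow','blue'): print([ (b[1],onz(K,E,b[1],.012).round(4)) for b in blobs(im,c,amin=15)])
"
```

```text
t 25.5 p [ 0.5551 -0.0988  0.1058] w 0.0092 F [ 0.5 -0.6  0.4] ty 91.81 tilt [ 0.002  0.    -1.   ] q [ 0.11  0.4  -0.31 -0.   -0.86 -1.65]
 turn [ 0.   -0.02  0.01]
 shift now-frame [-0.08 -0.01  3.03]  after turn [-0.08 -0.01  3.03]
[([613.8, 108.6], array([0.4736, 0.1129, 0.012 ])), ([283.6, 183.0], array([ 0.5352, -0.123 ,  0.012 ])), ([284.3, 237.4], array([ 0.5801, -0.1223,  0.012 ]))]
[([300.0, 184.9], array([ 0.5364, -0.1105,  0.012 ])), ([297.2, 237.4], array([ 0.5798, -0.1119,  0.012 ])), ([6.0, 350.4], array([ 0.6984, -0.3744,  0.012 ]))]
```

servo_tool --targets '[[[1,0,0,0.5,0,0,0],[1,0,0,0.9,0,0,0],[1,0,0,0.9,0,0,0],[1,0,0,0.5,0,0,0],[1,0,0,0.2,0,0,0],[1,0,0,0,0,0,0],[0.5,0,0,0,0,0,0],[0.5,0,0,0,0,0,0],[0.5,0,0,0,0,0,0],[0.5,0,0,-0.3,0,0,0],[0.5,0,0,-0.8,0,0,0],[0.3,0,0,-1,0,0,0],[0.3,0,0,-1,0,0,0],[0.3,0.8,-0.2,-1,0,0,0],[0.3,0.8,-0.2,-0.5,0,0,0],[0.3,0.8,-0.2,0,0,0,0],[0.3,0.8,-0.2,0,0,0,0],[0.3,0.8,-0.2,0,0,0,0],[0.3,0,0,0,0,0,0]]]'

```text
time: 27.92
ee_pos: [0.4557, -0.127, 0.1475]
ee_rot: [0.0, -0.015, 1.0, 0.0]
force: [0.6, 0.1, 0.1]
grip_width: 0.0297
gripper_force: 0.0
```

```bash
python3 -c "
from h import *
go(.441,-.1295,.014,91.75)
im,K,E=cam('wrist','w10.png'); np.savez('w10.npz',K=K,E=E)
for c in ('yellow','blue','green'): print(c,[ (b[1],onz(K,E,b[1],.012).round(4)) for b in blobs(im,c,(200,0,450,400),amin=15)])
"
```

```text
t 27.925 p [ 0.4557 -0.127   0.1475] w 0.0297 F [0.6 0.1 0.1] ty 91.71 tilt [-0.001  0.    -1.   ] q [ 0.07  0.21 -0.48 -0.   -0.88 -1.61]
 turn [ 0.    0.01 -0.01]
 shift now-frame [ 0.59 -0.08  5.34]  after turn [ 0.59 -0.08  5.34]
yellow [([315.6, 274.5], array([ 0.5373, -0.1233,  0.012 ])), ([314.8, 313.6], array([ 0.5824, -0.1228,  0.012 ]))]
blue [([327.3, 275.2], array([ 0.5377, -0.1118,  0.012 ])), ([325.7, 314.5], array([ 0.5831, -0.1115,  0.012 ]))]
green [([338.8, 277.1], array([ 0.5395, -0.1003,  0.012 ])), ([336.2, 318.3], array([ 0.5874, -0.1005,  0.012 ]))]
```

View pics/w10.png

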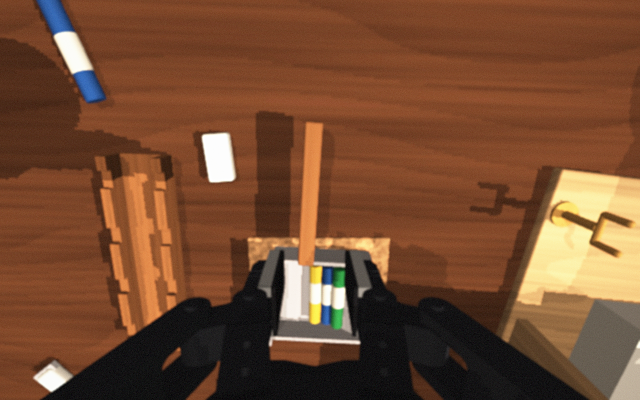

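All three sticks (316–340, 295) lie side by side in the pan, and the handle runs (314,123)→(307,262). I locate the handle precisely and plan the route, and measure the cubby axes from the eye and fork.

```bash
python3 - <<'E'
from h import *
d=np.load('w10.npz');K,E=d['K'],d['E'];im=cv2.imread('pics/w10.png')
h=cv2.cvtColor(im,cv2.COLOR_BGR2HSV);P=[]
m=(h[...,2]>160)&(h[...,1]>130)&(h[...,0]<16)
for v in range(130,250,10):
    u=np.where(m[v,285:335])[0]+285
    if len(u): P.append(onz(K,E,(u.mean(),v),.043)); 
P=np.array(P); f=np.polyfit(P[:,0],P[:,1],1); print("handle yaw",np.degrees(np.arctan(f[0])),"y at .441",np.polyval(f,.441),"at .556",np.polyval(f,.556), "w", len(u))
u=np.where(m[100:250,313])[0]+100; print("end",onz(K,E,(314,u.min()),.043))
# cubby: from w1 (first view) eye & fork tips, base corner; from top
d=np.load('w1.npz');Kw,Ew=d['K'],d['E']
t,Kt,Et=cam('top')
ew,et=(584.7,223.6),(135+287/4,105+503/4)
print("eye tri wrist/top",tri(ray(Kw,Ew,ew),ray(Kt,Et,et)), onz(Kw,Ew,ew,.062))
a=onz(Kw,Ew,(400+320/3.6,130+178/3.6),.075);b=onz(Kw,Ew,(400+287/3.6,130+243/3.6),.075);print("fork prongs",a,b,(a+b)/2)
for n,uv in [("BL",(153,243)),("BR",(268,250.7))]: print(n,onz(Kt,Et,uv,.012))
for n,uv in [("shelfFL",(139.5,177)),("shelfFR",(135+515/4,105+328/4)),("shelfBL",(135+45/4,105+28/4)),("shelfBR",(135+538/4,105+60/4))]: print(n,onz(Kt,Et,uv,.182))
for n,uv in [("trayFLouter",(135+127/4,105+363/4)),("trayFRouter",(135+418/4,105+383/4))]: print(n,onz(Kt,Et,uv,.062))
E
```

```text
handle yaw -1.6131499687819377 y at .441 -0.13075523341154072 at .556 -0.13399388871094395 w 41
end [ 0.39148523 -0.12916907  0.043     ]
eye tri wrist/top (array([0.47751239, 0.23997814, 0.07724579]), [np.float64(0.0011471954036337121), np.float64(0.0011471954036338097)]) [0.48086894 0.25481206 0.062     ]
fork prongs [0.45482699 0.10422271 0.075     ] [0.4782681  0.10222138 0.075     ] [0.46654754 0.10322205 0.075     ]
BL [0.45263821 0.39800718 0.012     ]
BR [0.42427366 0.09036027 0.012     ]
shelfFL [0.59991341 0.37809015 0.182     ]
shelfFR [0.56835508 0.08228389 0.182     ]
shelfBL [0.76042418 0.36614973 0.182     ]
shelfBR [0.732996  0.0668231 0.182    ]
trayFLouter [0.57194503 0.3486187  0.062     ]
trayFRouter [0.553974   0.15854677 0.062     ]
```

```bash
python3 - <<'E'
from h import *
d=np.load('w10.npz');K,E=d['K'],d['E'];im=cv2.imread('pics/w10.png')
h=cv2.cvtColor(im,cv2.COLOR_BGR2HSV)
m=(h[...,2]>160)&(h[...,1]>130)&(h[...,0]<16)
P=np.array([onz(K,E,((np.where(m[v,290:330])[0]+290).mean(),v),.043) for v in range(130,230,8)])
f=np.polyfit(P[:,0],P[:,1],1); yaw=np.degrees(np.arctan(f[0])); print("yaw",yaw,"y at .431",np.polyval(f,.431))
go(.431,np.polyval(f,.431),.014,90+yaw)
E
```

```text
yaw -1.9686984995121843 y at .431 -0.13055950780017914
t 28.025 p [ 0.4574 -0.1267  0.1475] w 0.0296 F [-0.2  0.5  0.2] ty 91.76 tilt [-0.002 -0.    -1.   ] q [ 0.07  0.21 -0.47  0.   -0.88 -1.61]
 turn [-0.    0.02  0.62]
 shift now-frame [ 1.07 -0.12  5.34]  after turn [ 1.05 -0.19  5.34]
```

servo_tool --targets '[[[0.3,0.5,-0.09,0.4,0,0,0.27],[0.3,0.55,-0.08,0.9,0,0,0.27],[0.3,0,0,1,0,0,0],[0.3,0,0,1,0,0,0],[0.3,0,0,1,0,0,0],[0.3,0,0,0.7,0,0,0],[0.3,0,0,0.34,0,0,0],[0.3,0,0,0,0,0,0]]]'

```text
time: 29.02
ee_pos: [0.4309, -0.1313, 0.013]
ee_rot: [-0.0, 0.013, 1.0, -0.0]
force: [-0.1, -1.0, -0.4]
grip_width: 0.0298
gripper_force: 0.0
```

```bash
python3 - <<'E'
from h import *
go(.431,-.1306,.014,88.3)
im,K,E=cam('wrist','w11.png')
cv2.imwrite('pics/w11c.png',cv2.resize(im[150:400,180:480],None,fx=2.4,fy=2.4))
E
```

```text
t 29.025 p [ 0.4309 -0.1313  0.013 ] w 0.0298 F [-0.1 -1.  -0.4] ty 88.53 tilt [ 0.001 -0.    -1.   ] q [ 0.07  0.4  -0.67  0.   -0.5  -1.66]
 turn [-0.   -0.01  0.04]
 shift now-frame [-0.    0.03 -0.04]  after turn [-0.    0.03 -0.04]
```

View pics/w11c.png

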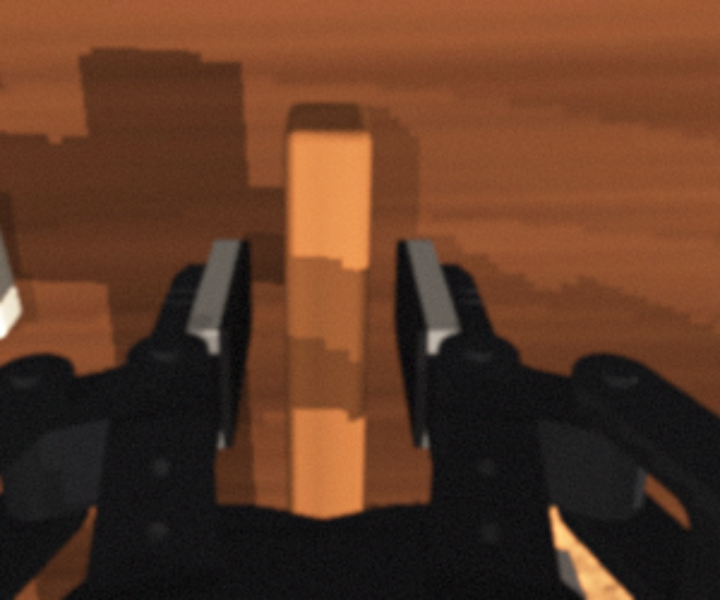

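The handle sits centred and aligned between the pads. I close on it and lift.

servo_tool --targets '[[[1,0,0,0,0,0,0],[1,0,0,0,0,0,0],[1,0,0,0,0,0,0],[1,0,0,0,0,0,0],[1,0,0,0,0,0,0],[1,0,0,-0.2,0,0,0],[1,0,0,-0.4,0,0,0],[1,0,0,-0.5,0,0,0],[1,0,0,-0.6,0,0,0],[1,0,0,-0.6,0,0,0],[1,0,0,-0.6,0,0,0],[1,0,0,-0.4,0,0,0],[1,0,0,-0.2,0,0,0]]]'

```text
time: 30.7
ee_pos: [0.4304, -0.1314, 0.1016]
ee_rot: [0.0, 0.013, 1.0, 0.0]
force: [0.2, 0.1, -3.3]
grip_width: 0.0135
gripper_force: 58.7
```

```bash
python3 - <<'E'
from h import *
c=np.radians(5.4); X=np.array([np.cos(c),-np.sin(c)]);Y=np.array([np.sin(c),np.cos(c)]);O=np.array([.578,.2225])
# pre-position: scoop y -50, grip point at cubby x -80 -> scoop origin x 45
for nm,cx,cy in [("pre",-250,-55),("in",-80,-50)]:
    q=O+X*cx/1e3+Y*cy/1e3; print(nm,q.round(4)); go(*q,.105-.003+.0135+.0,84.6)
s,Ks,Es=cam('scene','s2.png'); t,_,_=cam('top')
cv2.imwrite('pics/s2c.png',np.hstack([cv2.resize(s[140:290,210:360],(500,500)),cv2.resize(t[160:280,300:400],(300,360))[:360].__class__((500,300,3),dtype=np.uint8)*0])) if False else cv2.imwrite('pics/s2c.png',cv2.resize(s[130:290,200:410],None,fx=3.6,fy=3.6,interpolation=cv2.INTER_CUBIC))
E
```

```text
pre [0.3239 0.1913]
t 30.7 p [ 0.4304 -0.1314  0.1016] w 0.0135 F [ 0.2  0.1 -3.3] ty 88.5 tilt [-0.001  0.    -1.   ] q [ 0.07  0.24 -0.59 -0.   -0.74 -1.66]
 turn [0.   0.01 0.65]
 shift now-frame [ 4.6  12.79 -0.56]  after turn [ 5.46 12.45 -0.56]
in [0.4936 0.1803]
t 30.7 p [ 0.4304 -0.1314  0.1016] w 0.0135 F [ 0.2  0.1 -3.3] ty 88.5 tilt [-0.001  0.    -1.   ] q [ 0.07  0.24 -0.59 -0.   -0.74 -1.66]
 turn [0.   0.01 0.65]
 shift now-frame [-2.2  12.53 -0.55]  after turn [-1.34 12.65 -0.56]
```

View pics/s2c.png

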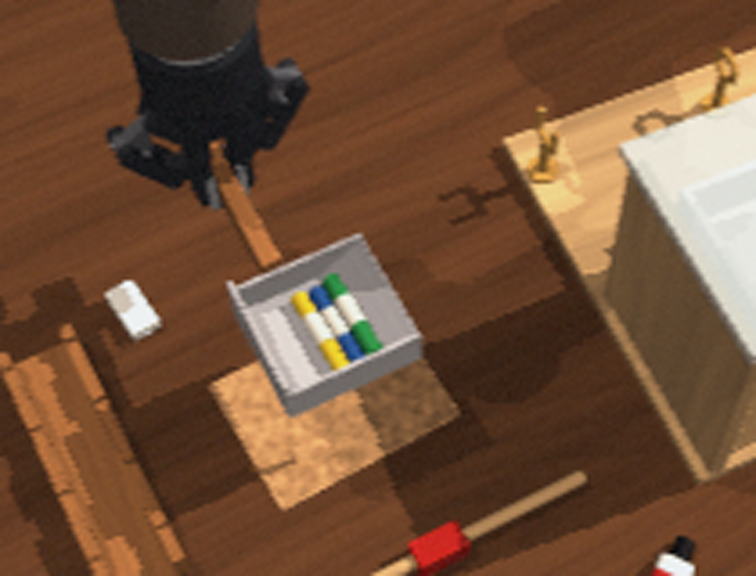

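The scoop is lifted level with all the sticks in it. I retract first, then swing across in front of the cubby, well clear of the eye and fork.

servo_tool --targets '[[[1,0.3,0,-0.2,0,0,0.3],[1,0.6,0,-0.3,0,0,0.35],[1,0.7,0,0,0,0,0],[1,0.6,0.4,0,0,0,0],[1,0.4,0.7,0,0,0,0],[1,0.26,0.9,0,0,0,0],[1,0,1,0,0,0,0],[1,0,1,0,0,0,0],[1,0,1,0,0,0,0],[1,0,1,0,0,0,0],[1,0,1,0,0,0,0],[1,0,1,0,0,0,0],[1,0,1,0,0,0,0],[1,0,1,0,0,0,0],[1,0,1,0,0,0,0],[1,0,0.9,0,0,0,0],[1,0,0.6,0,0,0,0],[1,0,0.35,0,0,0,0],[1,0,0,0,0,0,0]]]'

```text
time: 33.17
ee_pos: [0.3893, 0.1943, 0.1132]
ee_rot: [-0.0, 0.047, 0.999, -0.0]
force: [-0.1, -0.6, -2.5]
grip_width: 0.0131
gripper_force: 58.7
```

```bash
python3 - <<'E'
from h import *
c=np.radians(5.4); X=np.array([np.cos(c),-np.sin(c)]);Y=np.array([np.sin(c),np.cos(c)]);O=np.array([.578,.2225])
q=O-X*.08-Y*.045; go(*q,.114,84.6)
w,K,E=cam('wrist','w12.png');s,Ks,Es=cam('scene')
for cc in ('yellow','blue','green'):
    a=blobs(w,cc,(200,150,440,400),10); b=blobs(s,cc,(200,100,420,260),10); print(cc,[x[:2] for x in a],[x[:2] for x in b])
E
```

```text
t 33.175 p [0.3893 0.1943 0.1132] w 0.0131 F [-0.1 -0.6 -2.5] ty 84.62 tilt [ 0. -0. -1.] q [ 0.84  0.2  -0.6  -0.   -0.77 -2.5 ]
 turn [-0. -0.  0.]
 shift now-frame [-4.21  0.03 -0.03]  after turn [-4.21  0.03 -0.03]
yellow [] [(21, [385.1, 148.2]), (21, [393.0, 159.1])]
blue [] [(19, [389.6, 146.8]), (15, [397.7, 157.5])]
green [] [(19, [393.2, 144.9]), (18, [401.4, 155.8])]
```

View pics/w12.png

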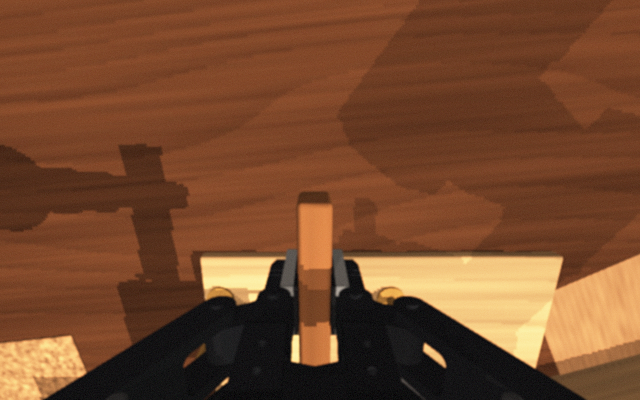

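```bash
python3 - <<'E'
from h import *
s,Ks,Es=cam('scene')
for z in (.112,.107,.102,.097): print(z,proj(Ks,Es,[.5195,.2017,z]).round(1))
w,K,E=cam('wrist'); 
for z in (.138,.143,.148,.153): 
    # handle end top: 40mm behind TCP
    p=np.array([.3893,.1943,0])-.040*np.array([.9956,-.0941,0]); p[2]=z; print(z,proj(K,E,p).round(1))
E
```

```text
0.112 [[396.7 153.4]]
0.107 [[396.3 154.6]]
0.102 [[396.  155.8]]
0.097 [[395.7 157. ]]
0.138 [[317.  202.3]]
0.143 [[317.1 206.1]]
0.148 [[317.2 210.2]]
0.153 [[317.4 214.7]]
```

No sag in the grip: the sticks and handle end project where a level scoop should put them. Driving in under the shelf.

servo_tool --targets '[[[1,-0.3,0,0,0,0,0],[1,-0.6,0,0,0,0,0],[1,-0.7,0,0,0,0,0],[1,-0.7,0,0,0,0,0],[1,-0.7,0,0,0,0,0],[1,-0.6,0,0,0,0,0],[1,-0.4,0,0,0,0,0],[1,-0.2,0,0,0,0,0],[1,0,0,0,0,0,0],[1,0,0,0,0.3,0,0],[1,0,0,0,0.5,0,0],[1,0,0,0,0.5,0,0],[1,0,0,0,0.5,0,0],[1,0,0,0,0.2,0,0],[1,0,0,0,0,0,0]]]'

```text
time: 35.25
ee_pos: [0.4937, 0.1847, 0.1132]
ee_rot: [-0.005, 0.046, 0.993, -0.104]
force: [0.8, -0.3, -2.7]
grip_width: 0.0133
gripper_force: 58.7
```

```bash
python3 - <<'E'
from h import *
c=np.radians(5.4); X=np.array([np.cos(c),-np.sin(c)]);Y=np.array([np.sin(c),np.cos(c)]);O=np.array([.578,.2225])
q=O-X*.08-Y*.045; go(*q,.114)
s,Ks,Es=cam('scene'); t,Kt,Et=cam('top')
cv2.imwrite('pics/in1.png',np.vstack([cv2.resize(s[70:230,330:530],(750,600))[:, :],])) 
cv2.imwrite('pics/in1.png',np.hstack([cv2.resize(s[90:220,330:460],(400,400),interpolation=cv2.INTER_CUBIC),cv2.resize(t[110:240,150:280],(400,400),interpolation=cv2.INTER_CUBIC)]))
E
```

```text
t 35.25 p [0.4937 0.1847 0.1132] w 0.0133 F [ 0.8 -0.3 -2.7] ty 84.66 tilt [ 0.    -0.208 -0.978] q [ 0.74  0.39 -0.39  0.17 -0.95 -2.52]
 shift now-frame [-0.02  0.02 -0.04]  after turn [-0.02  0.02 -0.04]
```

View pics/in1.png

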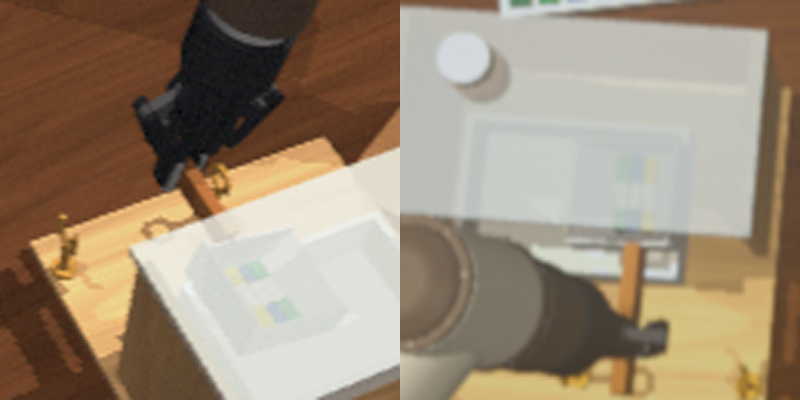

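The scoop is in place under the shelf, tilting towards +y, with the sticks visible through the acrylic. Tilting further.

servo_tool --targets '[[[1,0,0,0,0.4,0,0],[1,0,0,0,0.6,0,0],[1,0,0,0,0.6,0,0],[1,0,0,0,0.6,0,0],[1,0,0,0,0.6,0,0],[1,0,0,0,0.2,0,0],[1,0,0,0,0,0,0]]]'

```text
time: 36.22
ee_pos: [0.494, 0.1845, 0.113]
ee_rot: [-0.012, 0.045, 0.965, -0.258]
force: [1.1, -0.0, -3.0]
grip_width: 0.013
gripper_force: 58.7
```

```bash
python3 - <<'E'
from h import *
go(.4937,.1837,.114)
E
```

```text
t 36.225 p [0.494  0.1845 0.113 ] w 0.013 F [ 1.1 -0.  -3. ] ty 84.63 tilt [ 0.    -0.5   -0.866] q [ 0.83  0.5  -0.35  0.33 -1.17 -2.7 ]
 shift now-frame [ 0.01 -0.05 -0.02]  after turn [ 0.01 -0.05 -0.02]
```

servo_tool --targets '[[[1,0,0,0,0.4,0,0],[1,0,0,0,0.6,0,0],[1,0,0,0,0.6,0,0],[1,0,0,0,0.4,0,0],[1,0,0,0,0,0,0]]]'

```text
time: 36.85
ee_pos: [0.4939, 0.1845, 0.1127]
ee_rot: [-0.017, 0.044, 0.932, -0.358]
force: [-1.0, -0.6, -2.8]
grip_width: 0.013
gripper_force: 58.8
```

```bash
python3 - <<'E'
from h import *
go(.4937,.1837,.114)
E
```

```text
t 36.85 p [0.4939 0.1845 0.1127] w 0.013 F [-1.  -0.6 -2.8] ty 84.66 tilt [ 0.001 -0.67  -0.743] q [ 0.87  0.59 -0.32  0.4  -1.32 -2.77]
 shift now-frame [ 0.   -0.06 -0.02]  after turn [ 0.   -0.06 -0.02]
```

servo_tool --targets '[[[1,0,0,0,0.4,0,0],[1,0,0,0,0.6,0,0],[1,0,0,0,0.6,0,0],[1,0,0,0,0.4,0,0],[1,0,0,0,0.3,0,0],[1,0,0,0,0,0,0],[1,0,0,0,0,0,0],[1,0,0,0,0,0,0],[1,0,0,0,0,0,0]]]'

```text
time: 37.98
ee_pos: [0.494, 0.1842, 0.1136]
ee_rot: [-0.022, 0.042, 0.883, -0.467]
force: [0.2, -0.5, -1.4]
grip_width: 0.0131
gripper_force: 58.9
```

```bash
python3 - <<'E'
from h import *
go(.4937,.1837,.114)
s,Ks,Es=cam('scene'); t,Kt,Et=cam('top')
cv2.imwrite('pics/in2.png',np.hstack([cv2.resize(s[110:240,350:480],(400,400),interpolation=cv2.INTER_CUBIC),cv2.resize(t[110:240,150:280],(400,400),interpolation=cv2.INTER_CUBIC)]))
E
```

```text
t 37.975 p [0.494  0.1842 0.1136] w 0.0131 F [ 0.2 -0.5 -1.4] ty 84.57 tilt [-0.    -0.827 -0.563] q [ 0.91  0.7  -0.28  0.46 -1.49 -2.84]
 shift now-frame [ 0.01 -0.02  0.01]  after turn [ 0.01 -0.02  0.01]
```

View pics/in2.png

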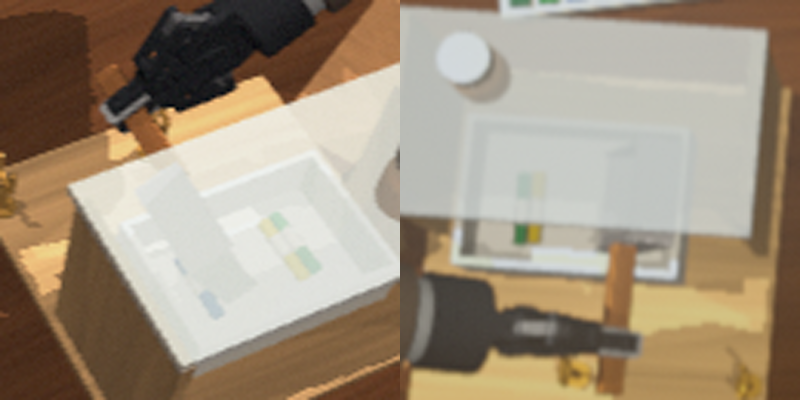

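Green and yellow lie in the tray. Blue also appears to be in it, on the -y side beneath the scoop. I level the scoop and back out, then check.

servo_tool --targets '[[[1,0,0,0,-0.4,0,0],[1,0,0,0,-0.7,0,0],[1,0,0,0,-0.8,0,0],[1,0,0,0,-0.8,0,0],[1,0,0,0,-0.8,0,0],[1,0,0,0,-0.8,0,0],[1,0,0,0,-0.8,0,0],[1,0,0,0,-0.8,0,0],[1,0,0,0,-0.8,0,0],[1,0,0,0,-0.8,0,0],[1,0,0,0,-0.8,0,0],[1,0,0,0,-0.7,0,0],[1,0,0,0,-0.3,0,0],[1,0,0,0,0,0,0]]]'

```text
time: 39.83
ee_pos: [0.4938, 0.1837, 0.1137]
ee_rot: [0.0, 0.048, 0.999, -0.0]
force: [-0.6, 0.1, -1.9]
grip_width: 0.0135
gripper_force: 58.7
```

```bash
python3 - <<'E'
from h import *
c=np.radians(5.4); X=np.array([np.cos(c),-np.sin(c)]);Y=np.array([np.sin(c),np.cos(c)]);O=np.array([.578,.2225])
q=O-X*.185-Y*.045; go(*q,.114,84.6)
E
```

```text
t 39.825 p [0.4938 0.1837 0.1137] w 0.0135 F [-0.6  0.1 -1.9] ty 84.55 tilt [-0. -0. -1.] q [ 0.66  0.34 -0.39  0.   -0.84 -2.33]
 turn [-0.    0.   -0.01]
 shift now-frame [ 4.19  0.06 -0.01]  after turn [ 4.19  0.06 -0.01]
```

servo_tool --targets '[[[1,0.3,0,0,0,0,0],[1,0.6,0,0,0,0,0],[1,0.7,0,0,0,0,0],[1,0.7,0,0,0,0,0],[1,0.7,0,0,0,0,0],[1,0.6,0,0,0,0,0],[1,0.4,0,0,0,0,0],[1,0.2,0,0,0,0,0]]]'

```text
time: 40.83
ee_pos: [0.3889, 0.1943, 0.1135]
ee_rot: [0.0, 0.047, 0.999, 0.0]
force: [0.2, 0.1, -2.7]
grip_width: 0.0129
gripper_force: 58.7
```

```bash
python3 - <<'E'
from h import *
c=np.radians(5.4); X=np.array([np.cos(c),-np.sin(c)]);Y=np.array([np.sin(c),np.cos(c)]);O=np.array([.578,.2225])
# target: scoop origin at mat centre -> TCP 125mm behind, yaw 0
go(.432,-.118,.114,90)
t,Kt,Et=cam('top');s,Ks,Es=cam('scene')
tc=O+X*.05+Y*.03
for n,im,K,E,box in (("top",t,Kt,Et,(160,140,250,205)),("scene",s,Ks,Es,(380,150,490,240))):
    h=cv2.cvtColor(im,cv2.COLOR_BGR2HSV)
    for cc,(lo,hi) in {'yellow':(20,36),'blue':(98,125),'green':(42,85)}.items():
        m=((h[...,0]>=lo)&(h[...,0]<=hi)&(h[...,1]>35 )).astype(np.uint8); k=np.zeros_like(m);k[box[1]:box[3],box[0]:box[2]]=1
        N,l,st_,ce=cv2.connectedComponentsWithStats(m*k)
        for i in range(1,N):
            if st_[i,4]>=12:
                p=onz(K,E,ce[i],.022); d=p[:2]-tc; print(n,cc,st_[i,4],ce[i].round(0),"tray xy",round(d@X,3),round(d@Y,3))
cv2.imwrite('pics/in3.png',np.hstack([cv2.resize(s[110:240,350:480],(400,400),interpolation=cv2.INTER_CUBIC),cv2.resize(t[110:240,150:280],(400,400),interpolation=cv2.INTER_CUBIC)]))
E
```

```text
t 40.825 p [0.3889 0.1943 0.1135] w 0.0129 F [ 0.2  0.1 -2.7] ty 84.64 tilt [-0.  0. -1.] q [ 0.84  0.2  -0.6   0.   -0.77 -2.5 ]
 turn [ 0.    0.   -0.89]
 shift now-frame [ -2.88 -12.28  -0.02]  after turn [ -1.72 -12.49  -0.02]
top yellow 24 [172. 186.] tray xy -0.036 0.095
top yellow 45 [193. 186.] tray xy -0.031 0.039
top yellow 44 [165. 198.] tray xy -0.068 0.113
top yellow 14 [196. 201.] tray xy -0.072 0.028
top blue 14 [225. 187.] tray xy -0.028 -0.046
top green 26 [188. 186.] tray xy -0.032 0.052
scene yellow 13 [437. 183.] tray xy -0.031 0.04
```

View pics/in3.png

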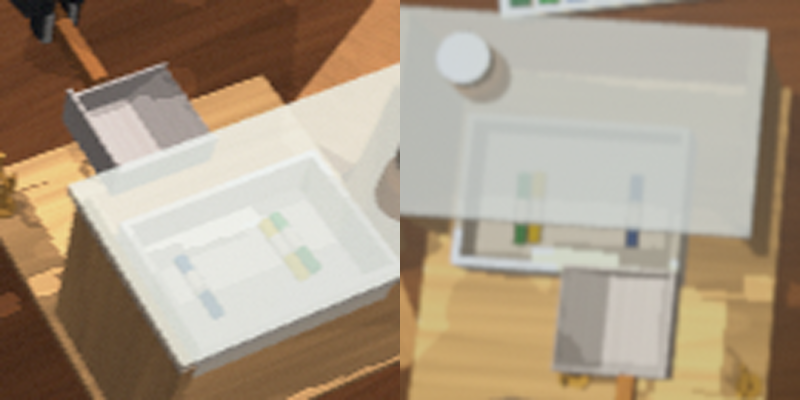

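All three sticks lie in the tray (green and yellow on the left, blue on the right) and the scoop is empty. I've now viewed more pictures than the limit, so from here I work from numbers only. Bringing the scoop back over the mat.

servo_tool --targets '[[[1,0,-0.4,0,0,0,0],[1,0,-0.8,0,0,0,0],[1,0,-1,0,0,0,0],[1,0,-1,0,0,0,0],[1,0,-1,0,0,0,0],[1,0,-1,0,0,0,0],[1,0,-1,0,0,0,0],[1,0,-1,0,0,0,0],[1,0,-1,0,0,0,0],[1,-0.4,-1,0,0,0,0],[1,-0.6,-1,0,0,0,0],[1,-0.6,-1,0,0,0,0],[1,-0.6,-0.7,0,0,0,0],[1,-0.4,-0.38,0,0,0,0],[1,-0.28,0,0,0,0,0],[1,0,0,0,0,0,-0.4],[1,0,0,0,0,0,-0.5],[1,0,0,0,0,0,0]]]'

```text
time: 43.18
ee_pos: [0.432, -0.1179, 0.1133]
ee_rot: [-0.0, -0.0, 1.0, 0.0]
force: [0.2, -0.3, -2.2]
grip_width: 0.0129
gripper_force: 58.8
```

```bash
python3 - <<'E'
from h import *
go(.432,-.118,.0145,90)
# mat corners again from top: cork mask
t,Kt,Et=cam('top'); h=cv2.cvtColor(t,cv2.COLOR_BGR2HSV)
print(h[200,325],h[215,365],h[184,330])
# rod sleeve now
print("sleeve",[(b[1],onz(Kt,Et,b[1],.02).round(4)) for b in blobs(t,'red',(250,100,420,260))])
E
```

```text
t 43.175 p [ 0.432  -0.1179  0.1133] w 0.0129 F [ 0.2 -0.3 -2.2] ty 90.02 tilt [ 0.  0. -1.] q [ 0.1   0.22 -0.58 -0.   -0.78 -1.67]
 turn [ 0. -0.  0.]
 shift now-frame [-0.   -0.01  3.95]  after turn [-0.   -0.01  3.95]
[ 15  27 131] [ 15  83 108] [ 15  23 154]
sleeve [([299.4, 119.6], array([ 0.7826, -0.001 ,  0.02  ])), ([399.6, 119.1], array([ 0.7773, -0.2785,  0.02  ])), ([321.7, 151.0], array([ 0.6921, -0.0603,  0.02  ]))]
```

The rod has been knocked: its sleeve moved from y≈-0.113 to ≈-0.060, so I'll re-measure it afterwards. Lowering the scoop onto the mat.

servo_tool --targets '[[[1,0,0,0.4,0,0,0],[1,0,0,0.7,0,0,0],[1,0,0,0.8,0,0,0],[1,0,0,0.8,0,0,0],[1,0,0,0.6,0,0,0],[1,0,0,0.35,0,0,0],[1,0,0,0.2,0,0,0],[1,0,0,0.1,0,0,0],[1,0,0,0.02,0,0,0],[1,0,0,0,0,0,0]]]'

```text
time: 44.48
ee_pos: [0.4325, -0.1183, 0.0144]
ee_rot: [0.0, -0.0, 1.0, 0.0]
force: [-1.0, -0.1, -0.6]
grip_width: 0.0134
gripper_force: 59.0
```

```bash
python3 - <<'E'
from h import *
go(.432,-.118,.0132,90)
E
```

```text
t 44.475 p [ 0.4325 -0.1183  0.0144] w 0.0134 F [-1.  -0.1 -0.6] ty 90.01 tilt [-0.001  0.    -1.   ] q [ 0.1   0.39 -0.68  0.   -0.5  -1.67]
 turn [0.   0.01 0.  ]
 shift now-frame [0.02 0.01 0.05]  after turn [0.02 0.01 0.05]
```

servo_tool --targets '[[[0.2,0,0,0,0,0,0],[0.2,0,0,0,0,0,0],[0.2,0,0,0,0,0,0],[0.2,0,0,0,0,0,0],[0.2,0,0,-0.3,0,0,0],[0.2,0,0,-0.6,0,0,0],[0.2,0,0,-0.9,0,0,0],[0.2,0,0,-1,0,0,0],[0.2,0,0,-1,0,0,0],[0.2,-0.9,0.2,-1,0,0,0],[0.2,-0.9,0.2,-1,0,0,0],[0.2,-0.9,0.2,-1,0,0,0],[0.2,-0.9,0.2,-1,0,0,0],[0.2,-0.9,0.2,-0.5,0,0,0],[0.2,0,0,0,0,0,0]]]'

```text
time: 46.35
ee_pos: [0.546, -0.093, 0.2226]
ee_rot: [0.001, -0.0, 1.0, 0.0]
force: [0.2, 0.0, -0.1]
grip_width: 0.0343
gripper_force: 0.0
```

```bash
python3 - <<'E'
from h import *
go(.69,-.06,.1,0)
w,K,E=cam('wrist','w20.png'); np.savez('w20.npz',K=K,E=E)
t,Kt,Et=cam('top');s,Ks,Es=cam('scene')
for n,im,k,e in(('w',w,K,E),('t',t,Kt,Et),('s',s,Ks,Es)): print(n,[(b[0],b[1],b[2],onz(k,e,b[1],.02).round(4)) for b in blobs(im,'red',amin=40)])
# scoop handle & mat in wrist
h=cv2.cvtColor(w,cv2.COLOR_BGR2HSV); m=(h[...,2]>160)&(h[...,1]>130)&(h[...,0]<16)
N,l,S,C=cv2.connectedComponentsWithStats(m.astype(np.uint8))
print([(S[i].tolist(),C[i].round(1).tolist(),onz(K,E,C[i],.043).round(4)) for i in range(1,N) if S[i,4]>200])
E
```

```text
t 46.35 p [ 0.546  -0.093   0.2226] w 0.0343 F [ 0.2  0.  -0.1] ty 90.03 tilt [-0.002  0.    -1.   ] q [ 0.12  0.27 -0.18  0.   -1.11 -1.69]
 turn [ 0.02  0.02 15.01]
 shift now-frame [-5.75  1.32  4.92]  after turn [1.32 5.76 4.9 ]
w [(370, [337.6, 294.0], [325, 285, 26, 18], array([ 0.6933, -0.0637,  0.02  ])), (272, [44.8, 338.2], [35, 330, 21, 18], array([ 0.7594, -0.4462,  0.02  ]))]
t [(61, [458.6, 87.4], [454, 84, 10, 8], array([ 0.865 , -0.4482,  0.02  ])), (56, [299.4, 119.6], [295, 115, 10, 10], array([ 0.7826, -0.001 ,  0.02  ])), (59, [465.0, 120.7], [461, 117, 9, 9], array([ 0.7683, -0.4595,  0.02  ])), (52, [100.9, 172.5], [98, 168, 7, 10], array([0.647 , 0.5413, 0.02  ]))]
s [(59, [517.5, 158.3], [513, 155, 11, 8], array([0.6451, 0.5428, 0.02  ])), (156, [341.5, 273.2], [333, 266, 18, 16], array([ 0.6978, -0.0616,  0.02  ])), (54, [466.6, 269.9], [462, 266, 10, 9], array([0.8359, 0.2012, 0.02  ])), (62, [458.7, 275.7], [454, 271, 10, 10], array([0.8382, 0.1755, 0.02  ])), (51, [498.7, 275.7], [494, 272, 10, 9], array([0.8846, 0.258 , 0.02  ])), (62, [491.1, 281.6], [48
[... 367 characters left out ...]
[139, 58, 28, 130, 1200], [152.1, 121.8], array([ 0.4842, -0.2525,  0.043 ])), ([113, 61, 60, 182, 3080], [137.0, 148.4], array([ 0.5101, -0.2717,  0.043 ])), ([573, 97, 62, 32, 537], [597.7, 111.0], array([0.474 , 0.1837, 0.043 ])), ([111, 160, 23, 71, 556], [121.6, 194.5], array([ 0.5582, -0.2958,  0.043 ])), ([446, 180, 89, 95, 1939], [494.1, 208.9], array([0.5743, 0.0994, 0.043 ])), ([157, 189, 16, 42, 365], [164.3, 209.4], array([ 0.5746, -0.2533,  0.043 ])), ([327, 289, 22, 12, 236], [337.0, 294.8], array([ 0.6795, -0.0664,  0.043 ])), ([35, 329, 21, 19, 287], [44.9, 338.4], array([ 0.7404, -0.4226,  0.043 ])), ([4, 374, 20, 15, 226], [13.3, 380.8], array([ 0.8059, -0.4797,  0.043 ]))]
```

```bash
python3 - <<'E'
from h import *
arc(.693,-.085,180)
d=np.load('w20.npz');K,E=d['K'],d['E']; s,Ks,Es=cam('scene')
b=blobs(s,'red',(320,255,365,290),40)[0][1]
print(tri(ray(K,E,(337.6,294.0)),ray(Ks,Es,b)))
E
```

```text
arc rows 15 x -0.346 y -0.278 az -1.0
(array([ 0.69624574, -0.06214706,  0.01599418]), [np.float64(0.0012775351603605755), np.float64(0.0012775351603605733)])
```

servo_tool --targets '[[[0.2,-0.346,-0.278,0.1,0,0,-1],[0.2,-0.346,-0.278,0.1,0,0,-1],[0.2,-0.346,-0.278,0.1,0,0,-1],[0.2,-0.346,-0.278,0.1,0,0,-1],[0.2,-0.346,-0.278,0.1,0,0,-1],[0.2,-0.346,-0.278,0.1,0,0,-1],[0.2,-0.346,-0.278,0.1,0,0,-1],[0.2,-0.346,-0.278,0.1,0,0,-1],[0.2,-0.346,-0.278,0.1,0,0,-1],[0.2,-0.346,-0.278,0.1,0,0,-1],[0.2,-0.346,-0.278,0.1,0,0,-1],[0.2,-0.346,-0.278,0.1,0,0,-1],[0.2,-0.346,-0.278,0.1,0,0,-1],[0.2,-0.346,-0.278,0.1,0,0,-1],[0.2,-0.346,-0.278,0.1,0,0,-1],[0.2,0,0,0,0,0,0],[0.2,0,0,0,0,0,0]]]'

```text
time: 48.68
ee_pos: [0.6937, -0.0852, 0.1839]
ee_rot: [-0.0, -0.707, 0.708, 0.0]
force: [0.6, 0.1, 0.3]
grip_width: 0.0341
gripper_force: 0.0
```

```bash
python3 - <<'E'
from h import *
go(.693,-.062,.02,180)
w,K,E=cam('wrist','w21.png'); np.savez('w21.npz',K=K,E=E)
print([b[:3]+(onz(K,E,b[1],.02).round(4),) for b in blobs(w,'red',amin=100)])
# rod wood mask around the line through the sleeve
h=cv2.cvtColor(w,cv2.COLOR_BGR2HSV)
bl=max(blobs(w,'red',(220,100,420,380),100)); u,v=map(int,bl[1]); 
print(bl)
for dv in (-90,-70,-50,-35,-25,25,35,50,70,90):
    if 0<=v+dv<400: print(v+dv,[h[v+dv,x].tolist() for x in range(u-9,u+10,3)])
E
```

```text
t 48.675 p [ 0.6937 -0.0852  0.1839] w 0.0341 F [0.6 0.1 0.3] ty 179.91 tilt [ 0.     0.001 -1.   ] q [ 0.11  0.54  0.15 -0.   -1.18 -0.11]
 turn [ 0.01 -0.   -0.01]
 shift now-frame [-0.93  0.02  6.56]  after turn [-0.93  0.03  6.56]
[(741, [313.9, 209.9], [304, 190, 22, 39], array([ 0.6945, -0.0619,  0.02  ])), (409, [230.4, 261.7], [216, 248, 29, 28], array([ 0.7841, -0.0038,  0.02  ])), (185, [200.3, 390.7], [191, 385, 19, 13], array([0.8356, 0.1728, 0.02  ]))]
(741, [313.9, 209.9], [304, 190, 22, 39])
119 [[10, 173, 133], [10, 173, 128], [11, 169, 124], [18, 124, 245], [24, 98, 252], [18, 120, 247], [11, 167, 116]]
139 [[11, 173, 134], [10, 169, 136], [13, 153, 143], [18, 125, 242], [23, 104, 252], [16, 132, 238], [10, 176, 133]]
159 [[10, 170, 87], [11, 169, 71], [14, 145, 151], [19, 122, 246], [23, 102, 253], [15, 140, 210], [10, 174, 88]]
174 [[11, 180, 85], [12, 177, 75], [15, 145, 118], [15, 138, 192], [15, 138, 212], [15, 144, 140], [11, 181, 89]]
184 [[11, 175, 83], [12, 180, 68], [14, 141, 132], [16, 141, 205], [16, 140, 212], [14, 146, 133], [9, 169, 89]]
234 [[13, 177, 75], [10, 174, 63], [15, 137, 188], [15, 136, 213], [14, 140, 182], [11, 167, 81], [11, 167, 84]]
244 [[9, 173, 75], [13, 175, 67], [15, 139, 193], [16, 136, 213], [15, 139, 171], [10, 180, 82], [9, 165, 88]]
259 [[9, 168, 82], [11, 150, 80], [16, 139, 196], [15, 138, 205], [15, 143, 152], [11, 178, 86], [10, 170, 87]]
279 [[11, 186, 78], [13, 162, 85], [16, 135, 204], [16, 136, 200], [15, 143, 143], [9, 160, 86], [10, 165, 79]]
299 [[9, 167, 81], [12, 163, 100], [16, 138, 196], [15, 137, 207], [13, 159, 109], [9, 173, 78], [11, 154, 83]]
```

```bash
python3 - <<'E'
from h import *
d=np.load('w21.npz');K,E=d['K'],d['E'];w=cv2.imread('pics/w21.png')
h=cv2.cvtColor(w,cv2.COLOR_BGR2HSV); m=((h[...,2]>140)&(h[...,1]<155)&(h[...,0]<27)&(h[...,0]>=12))
P=[];rows=[]
for v in range(20,390,4):
    u=np.where(m[v,295:335])[0]+295
    if 4<=len(u)<=14: P.append(onz(K,E,(u.mean(),v),.012)); rows.append((v,len(u)))
P=np.array(P); f=np.polyfit(P[:,1],P[:,0],1); r=P[:,0]-np.polyval(f,P[:,1]); k=abs(r)<.003; f=np.polyfit(P[k,1],P[k,0],1)
print("rows",rows[0],rows[-1],"slope deg",np.degrees(np.arctan(f[0])),"x at y-.062",np.polyval(f,-.062),"y range",P[k,1].min(),P[k,1].max(),"resid",r[k].std(), k.sum())
E
```

```text
rows (100, 11) (312, 13) slope deg 1.4333411976041512 x at y-.062 0.6946086846664787 y range -0.16818223398392404 0.04916926782766648 resid 0.0005399684935940372 42
```

The rod centre is at ≈(0.6946,-0.060) with its axis 1.4° off world y, and its measured length of about 0.22 m checks out. Grasping the sleeve.

servo_tool --targets '[[[0.1,-0.5,-0.02,0.4,0,0,0.22],[0.1,-0.49,-0.02,0.9,0,0,0],[0.1,0,0,1,0,0,0],[0.1,0,0,1,0,0,0],[0.1,0,0,1,0,0,0],[0.1,0,0,1,0,0,0],[0.1,0,0,0.8,0,0,0],[0.1,0,0,0.6,0,0,0],[0.1,0,0,0.3,0,0,0],[0.1,0,0,0.1,0,0,0],[0.1,0,0,0,0,0,0]]]'

```text
time: 50.1
ee_pos: [0.6961, -0.0601, 0.0071]
ee_rot: [0.0, -0.699, 0.715, -0.0]
force: [-0.1, -0.3, -0.9]
grip_width: 0.0386
gripper_force: 0.0
```

```bash
python3 - <<'E'
from h import *
go(.6946,-.0605,.005,178.57)
w,K,E=cam('wrist','w22.png')
print([b[:3]+(onz(K,E,b[1],.02).round(4),) for b in blobs(w,'red',(200,100,450,400),amin=100)])
E
```

```text
t 50.1 p [ 0.6961 -0.0601  0.0071] w 0.0386 F [-0.1 -0.3 -0.9] ty 178.7 tilt [-0.    -0.001 -1.   ] q [ 0.14  0.71 -0.03  0.   -0.83 -0.17]
 turn [-0.01  0.    0.02]
 shift now-frame [0.02 0.06 0.08]  after turn [0.02 0.06 0.08]
[(3437, [318.4, 271.7], [296, 227, 46, 86], array([ 0.6947, -0.064 ,  0.02  ]))]
```

servo_tool --targets '[[[1,0,0.03,0.05,0,0,0],[1,0,0,0,0,0,0],[1,0,0,0,0,0,0],[1,0,0,0,0,0,0],[1,0,0,-0.4,0,0,0],[1,0,0,-0.8,0,0,0],[1,0,0,-1,0,0,0],[1,0,0,-1,0,0,0],[1,0,0.3,-1,0,0,0],[1,0,0.7,-0.8,0,0,0],[1,0,1,0,0,0,0],[1,0,1,0,0,0,0],[1,0,1,0,0,0,0],[1,0,1,0,0,0,0],[1,0,1,0,0,0,0],[1,0,1,0,0,0,0],[1,0,1,0,0,0.0,0.34],[1,0,0.8,0,0,0,0.34],[1,0,0.5,0,0,0,0],[1,0,0,0,0,0,0]]]'

```text
time: 52.65
ee_pos: [0.4624, -0.0531, 0.1311]
ee_rot: [0.001, -0.673, 0.739, -0.0]
force: [0.8, 0.4, -1.1]
grip_width: 0.0185
gripper_force: 61.2
```

```bash
python3 - <<'E'
from h import *
go(.4676,.1174,.12,174.6)
E
```

```text
t 52.65 p [ 0.4624 -0.0531  0.1311] w 0.0185 F [ 0.8  0.4 -1.1] ty 174.66 tilt [-0.    -0.001 -1.   ] q [ 0.24  0.22 -0.51  0.   -0.83 -0.33]
 turn [-0.01  0.    0.01]
 shift now-frame [-6.81  0.43  0.44]  after turn [-6.81  0.43  0.44]
```

servo_tool --targets '[[[1,-0.4,0.05,0,0,0,0],[1,-0.8,0.05,0,0,0,0],[1,-0.9,0.06,0,0,0,0],[1,-0.9,0.06,0,0,0,0],[1,-0.9,0.06,0,0,0,0],[1,-0.9,0.06,0,0,0,0],[1,-0.9,0.06,0,0,0,0],[1,-0.7,0.03,0,0,0,0],[1,-0.4,0,0,0,0,0],[1,0,0,0,0,0,0],[1,0,0,0,0,0,0]]]'

```text
time: 54.02
ee_pos: [0.4677, 0.1167, 0.1302]
ee_rot: [-0.0, -0.673, 0.74, 0.0]
force: [-1.3, 0.1, -0.5]
grip_width: 0.0182
gripper_force: 61.2
```

```bash
python3 - <<'E'
from h import *
go(.4676,.1174,.12,174.6)
w,K,E=cam('wrist','w23.png'); np.savez('w23.npz',K=K,E=E); t,Kt,Et=cam('top')
for n,p in {'eye':[.4803,.2518,.062],'eyetop':[.4803,.2518,.077],'fork':[.4665,.1032,.062],'rodtip':[.4676+.0104,.1174+.1095,.137],'rodback':[.4676-.0104,.1174-.1095,.137]}.items(): print(n,proj(K,E,p).round(1),proj(Kt,Et,p).round(1))
h=cv2.cvtColor(w,cv2.COLOR_BGR2HSV)
m=((h[...,2]>140)&(h[...,1]<155)&(h[...,0]<27)&(h[...,0]>=12))
# dark brass mask on the light base
dk=(h[...,2]<130).astype(np.uint8)
sub=w[:,180:460]; cv2.imwrite('pics/w23c.png',sub)
red=blobs(w,'red',(200,100,450,400),100); print(red)
E
```

```text
t 54.025 p [0.4677 0.1167 0.1302] w 0.0182 F [-1.3  0.1 -0.5] ty 174.58 tilt [ 0.  0. -1.] q [ 0.58  0.25 -0.48 -0.   -0.85 -0.68]
 turn [ 0. -0. -0.]
 shift now-frame [-0.03  0.01  0.41]  after turn [-0.03  0.01  0.41]
eye [[315.2 373.4]] [[203.5 229.8]]
eyetop [[315.3 388.6]] [[202.2 229.3]]
fork [[314.9 201.8]] [[261.  233.7]]
rodtip [[315.7 442. ]] [[206.8 228. ]]
rodback [[316.1  15.1]] [[296.7 234.3]]
[(2914, [314.3, 276.2], [292, 240, 45, 73])]
```

The rod is held in line with the eye. The eye now hides behind the gripper and rod, so I side-step to measure it from close by.

servo_tool --targets '[[[1,0,0.5,0,0,0,0],[1,0,0.9,0,0,0,0],[1,0,0.9,0,0,0,0],[1,-0.4,0.6,0,0,0,0],[1,-0.8,0.3,0,0,0,0],[1,-0.9,0,0,0,0,0],[1,-0.7,0,0,0,0,0],[1,-0.4,0,0,0,0,0],[1,0,0,0,0,0,0],[1,0,0,0,0,0,0]]]'

```text
time: 55.38
ee_pos: [0.3955, 0.2038, 0.13]
ee_rot: [-0.001, -0.673, 0.74, 0.0]
force: [0.5, -0.0, -0.4]
grip_width: 0.0183
gripper_force: 61.2
```

```bash
python3 - <<'E'
from h import *
go(.4676,.1174,.12,174.6)
w,K,E=cam('wrist','w24.png'); np.savez('w24.npz',K=K,E=E)
e=proj(K,E,[.4805,.254,.062])[0]; f=proj(K,E,[.4665,.1032,.075])[0]; print(e.round(1),f.round(1))
g=cv2.cvtColor(w,cv2.COLOR_BGR2GRAY)
u,v=map(int,e); 
print(u-32,v-28)
for r in range(v-28,v+30,2): print(' '.join('%2d'%(g[r,c]//4) for c in range(u-32,u+34,2)))
E
```

```text
t 55.375 p [0.3955 0.2038 0.13  ] w 0.0183 F [ 0.5 -0.  -0.4] ty 174.58 tilt [ 0.001  0.001 -1.   ] q [ 0.84  0.19 -0.56 -0.   -0.82 -0.94]
 turn [ 0.01 -0.01 -0.  ]
 shift now-frame [ 3.17 -3.2   0.4 ]  after turn [ 3.17 -3.2   0.4 ]
[210.  292.2] [176.9  76.2]
177 264
42 42 43 44 45 45 44 45 44 45 44 42 41 40 42 42 42 43 38 34 34 30 16 11 12 11 16 33 35 35 35 34 43
41 42 42 45 44 45 44 44 43 44 44 42 40 40 40 42 43 42 39 36 34 21 11 11 11 12 26 35 36 35 36 39 44
41 42 42 43 44 45 44 44 43 43 45 43 40 41 41 41 42 42 41 38 28 14 12 11 11 19 35 36 37 37 39 44 45
41 41 42 43 44 45 45 44 43 44 44 42 41 41 40 41 42 43 42 37 18 12 11 10 12 29 37 37 37 38 42 45 45
41 42 42 44 45 44 44 43 43 43 43 43 40 40 40 42 43 43 41 28 12 12 12  9 19 34 37 36 38 40 43 44 45
42 42 43 43 44 45 44 44 43 43 45 42 41 41 40 41 42 43 34 17 11 12 11 12 30 38 39 40 41 42 44 45 45
42 42 42 43 44 45 45 44 43 43 43 43 43 41 40 40 42 41 23 12 11 11 10 23 38 41 41 41 42 42 42 43 45
43 41 42 42 44 45 45 45 44 42 43 44 44 42 40 40 41 32 16 14 12 10 13 35 39 41 41 41 41 41 43 43 45
42 41 43 42 45 45 45 45 43 44 44 44 4
[... 1341 characters left out ...]
3  2  2
45 44 42 38 30 14  4  1  1  4  2  2  4  4  4  5  5  4  3  3  4  2  1  4  1  2  2  2  2  3  3  0  2
44 43 35 21  5  2  3  4  4  2  4  4  2  2  3  5  2  3  2  4  2  3  4  2  5  3  1  2  2  1  1  2  4
41 31 12  1  4  0  1  3  2  3  2  3  4  2  0  2  1  3  3  1  0  3  3  5  3  0  2  2  3  2  2  4  2
20  6  2  2  3  4  2  1  5  3  3  3  1  2  2  2  4  2  2  3  3  2  4  4  3  3  1  4  2  3  1  0  1
 2  3  4  4  2  2  2  3  3  2  1  4  2  2  4  1  1  4  2  3  3  4  3  4  3  1  3  2  3  1  2  2  3
 1  2  3  1  3  3  4  2  3  3  3  3  2  3  2  3  2  2  3  4  3  4  3  3  2  3  2  4  1  4  3  1  0
 2  2  2  3  2  4  2  1  3  3  3  2  2  1  0  2  2  4  5  3  3  3  4  5  1  2  1  1  2  3  3  0  3
```

```bash
python3 - <<'E'
from h import *
d=np.load('w24.npz');K,E=d['K'],d['E'];w=cv2.imread('pics/w24.png')
d1=np.load('w1.npz');K1,E1=d1['K'],d1['E']
c=np.radians(5.4); X=np.array([np.cos(c),-np.sin(c)]);Y=np.array([np.sin(c),np.cos(c)])
eu=(209,290.5); print("eye",onz(K,E,eu,.062).round(4),tri(ray(K,E,eu),ray(K1,E1,(584.7,223.6))))
h=cv2.cvtColor(w,cv2.COLOR_BGR2HSV); m=((h[...,2]>120)&(h[...,1]<160)&(h[...,0]<27)&(h[...,0]>=11))
P=[]
for v in range(0,230,6):
    u=np.where(m[v,295:340])[0]+295
    if 5<=len(u)<=24: P.append((v,u.mean(),len(u)))
P=np.array(P); print(P[:3],P[-3:])
_,p,r=st(); M=r.as_matrix()
for v,u,n in P[[0,len(P)//2,-1]]:
    q=onz(K,E,(u,v),.1345); print("rod pt tool xy",(M.T@(q-p))[:2].round(4))
g=cv2.cvtColor(w,cv2.COLOR_BGR2GRAY)
for r_ in range(48,108,2): print(r_,' '.join('%2d'%(g[r_,c]//4) for c in range(140,220,2)))
E
```

```text
eye [0.481  0.2524 0.062 ] (array([0.47996372, 0.25088567, 0.06542995]), [np.float64(0.0005557816171920017), np.float64(0.0005557816171919634)])
[[ 12.  314.5   6. ]
 [ 18.  314.5  18. ]
 [ 24.  315.   19. ]] [[216.  314.5  20. ]
 [222.  315.   19. ]
 [228.  314.5  16. ]]
rod pt tool xy [ 0.1108 -0.0004]
rod pt tool xy [ 0.0708 -0.0002]
rod pt tool xy [ 0.0221 -0.0004]
48 12 13 14 15 14 14 13 14 14 15 14 14 13 13 14 15 13 13 12 13 11 15 15 16 15 12 12 12 13 15 14 13 14 14 11  8  7  7  8  7
50  8 12 12 13 14 12 11 12 12 13 11 10 10  9  8  9  9  9 10  9  9 13 15 15 14 11 10 11 12 12 10  9 10  9  9  8  9  8  7  8
52  8  9  8  8  9 10  7  8  9  9  9  7  9  8 10  9  9  8  8  9  9 10 10 11 10 10  7  7  9  9 10  9  9  9  8  9  9  9  9  8
54  8  7  9  8  8  8  7  7  9  8 10  9  9  9  8  9  9 10  9  9 10  8  9 10 10  8  8  8  8  9  8  9  9  9  9  7  8  9  8  8
56  7  7  8  8  8  9  8  8  9  8  9  9  8  8  7  9 10  9  9  9  9  9  8  8  9  9 10  8  9  9  8  8  9  9  8 10  9  9  8  9
58  7  8  7  7  9  8  8  6  6  9  8  7  9 10  9  8  9  9  9  9  9  9  8  8 10  9  9  9  7  8  8  9  9  8 10  9  8
[... 2265 characters left out ...]
 47 48 49 49 49 49 49 50 49 48 48 48 49 50 48 45 41 38 35 35 36 39 38 38 41 42 42
98 49 49 49 49 48 48 47 47 46 46 47 47 47 47 48 47 48 49 49 49 47 46 45 44 46 49 49 47 43 42 38 36 36 35 36 35 36 39 39 39
100 48 49 48 48 49 48 47 45 46 45 47 47 46 47 48 47 48 48 49 48 45 44 44 44 45 46 46 44 43 42 41 38 37 37 37 36 36 36 36 40
102 49 48 48 48 48 48 48 46 46 46 47 47 47 47 47 48 48 48 48 45 44 45 44 44 45 45 45 44 43 42 42 40 37 38 40 42 41 41 42 45
104 48 48 48 49 49 49 49 48 45 46 47 47 47 46 47 47 48 47 45 44 44 45 45 44 45 45 45 44 43 42 43 40 38 38 40 42 44 43 45 47
106 48 48 49 49 48 48 49 48 47 46 47 47 47 47 49 48 47 46 43 44 44 46 49 48 47 46 45 44 43 44 45 43 38 38 40 41 43 45 47 46
```

The eye is at ≈(0.4807,0.2515), agreed by two wrist views. The rod sits within 0.4 mm of the tool axis, with its rear end 110.8 mm back as it should be. I move above the fork-eye line and then down.

```bash
python3 -c "
from h import *
go(.4688,.130,.058,174.6)"
```

```text
t 55.425 p [0.3956 0.2037 0.1301] w 0.0183 F [ 0.3  0.1 -1. ] ty 174.57 tilt [ 0.001  0.001 -1.   ] q [ 0.84  0.19 -0.56 -0.   -0.82 -0.94]
 turn [ 0.   -0.01 -0.01]
 shift now-frame [ 2.66 -3.2   2.88]  after turn [ 2.66 -3.19  2.88]
```

servo_tool --targets '[[[1,0.5,0,0,0,0,0],[1,0.9,0,0,0,0,0],[1,0.8,-0.3,0,0,0,0],[1,0.46,-0.7,0,0,0,0],[1,0,-0.9,0,0,0,0],[1,0,-0.8,0,0,0,0],[1,0,-0.4,0,0,0,0],[1,0,-0.1,0,0,0,0],[1,0,0,0,0,0,0],[1,0,0,0.4,0,0,0],[1,0,0,0.6,0,0,0],[1,0,0,0.6,0,0,0],[1,0,0,0,0,0,0]]]'

```text
time: 57.05
ee_pos: [0.4677, 0.13, 0.0889]
ee_rot: [-0.002, -0.673, 0.739, 0.0]
force: [0.2, 0.9, 0.4]
grip_width: 0.0185
gripper_force: 61.2
```

```bash
python3 - <<'E'
from h import *
go(.4688,.130,.058,174.6)
s,K,E=cam('scene','s30.png'); _,p,r=st(); M=r.as_matrix()
# where rod tip and eye show in scene
tip=p-M[:,0]*.110+np.array([0,0,.0045]); print("tip",tip.round(4),proj(K,E,tip),"eye",proj(K,E,[.4807,.2515,.062]),"fork",proj(K,E,[.4666,.1022,.062]))
E
```

```text
t 57.05 p [0.4677 0.13   0.0889] w 0.0185 F [0.2 0.9 0.4] ty 174.63 tilt [ 0.002  0.003 -1.   ] q [ 0.61  0.31 -0.51 -0.   -0.75 -0.7 ]
 turn [ 0.03 -0.02  0.  ]
 shift now-frame [-0.01 -0.05  1.24]  after turn [-0.   -0.04  1.24]
tip [0.4787 0.2399 0.0941] [[398.69288073 141.3501645 ]] eye [[400.69976092 147.97599747]] fork [[350.79251549 165.90584082]]
```

servo_tool --targets '[[[1,0,-0.04,0.3,0,0,0],[1,0,0,0.4,0,0,0],[1,0,0,0.3,0,0,0],[1,0,0,0.15,0,0,0],[1,0,0,0.08,0,0,0],[1,0,0,0,0,0,0],[1,0,0,0,0,0,0]]]'

```text
time: 57.98
ee_pos: [0.4703, 0.1305, 0.0598]
ee_rot: [0.0, -0.673, 0.74, -0.0]
force: [1.1, -0.4, -0.3]
grip_width: 0.0184
gripper_force: 61.2
```

```bash
python3 - <<'E'
from h import *
go(.4688,.130,.058,174.6)
w,K,E=cam('wrist','w31.png'); g=cv2.cvtColor(w,cv2.COLOR_BGR2GRAY)
f=proj(K,E,[.4666,.1022,.070])[0]; print(f)
u,v=map(int,f)
for r_ in range(max(v-40,0),v+40,4): print(r_,' '.join('%2d'%(g[r_,c]//4) for c in range(u-60,u+62,4)))
h=cv2.cvtColor(w,cv2.COLOR_BGR2HSV)
E
```

```text
t 57.975 p [0.4703 0.1305 0.0598] w 0.0184 F [ 1.1 -0.4 -0.3] ty 174.61 tilt [-0. -0. -1.] q [ 0.6   0.36 -0.54  0.   -0.67 -0.7 ]
 turn [-0.  0.  0.]
 shift now-frame [0.03 0.06 0.07]  after turn [0.03 0.06 0.07]
[317.82707926 219.18059372]
179 52 53 53 54 54 55 53 49 49 49 47 31 32 44 48 51 46 29 31 33 47 53 54 53 49 49 48 47 48 50 49
183 52 53 53 54 55 55 54 49 50 49 47 42 32 44 49 51 46 28 31 31 45 53 53 52 49 48 48 46 48 50 49
187 52 53 53 53 54 55 54 49 50 49 45 40 31 44 49 51 46 28 30 32 45 53 54 53 49 48 48 46 49 51 49
191 52 54 53 53 54 55 54 49 50 49 44 42 31 44 49 51 45 28 30 32 48 53 53 53 49 48 48 46 48 50 49
195 51 53 53 54 54 55 54 49 49 49 45 44 30 44 49 51 46 27 30 31 52 53 54 53 48 49 48 46 49 50 48
199 52 53 53 53 54 54 54 49 50 49 47 42 31 44 49 51 46 29 44 46 53 53 54 53 49 48 47 46 49 49 47
203 52 52 53 53 54 55 53 48 49 38 35 32 31 44 49 51 45 26 36 40 40 40 53 53 49 48 49 46 49 50 46
207 52 53 53 53 53 50 49 50 19 16 20 23 31 45 49 51 44 28 32 31 21 17 20 53 51 48 48 46 49 50 47
211 51 52 53 53 50 49 49 48 16 16 15 24 30 43 49 51 45 28 30 28 15 17 16 51 51 49 
[... 381 characters left out ...]
 51 48 47 46 50 49 39
231 52 52 52 53 53 49 50 48 48 47  5  7 21 33 47 41 29 13  7 13 53 53 52 52 50 49 48 46 50 49 35
235 51 52 52 53 48 49 50 48 50 42  8  5 20 31 35 36 29 14  7  9 53 54 53 53 50 49 47 47 49 48 34
239 51 52 51 48 48 49 49 48 50 34  8  8  8 15 24 20 13  7  8  7 50 54 54 53 50 49 48 47 50 49 33
243 52 51 46 48 48 49 49 48 50 23 11 11 13 12 11 11 11 11 11 11 46 54 54 53 50 49 48 47 50 49 31
247 48 45 46 48 49 48 48 48 50 21 19 23 24 24 24 23 24 24 23 23 42 54 54 53 50 49 47 47 50 48 27
251 49 45 46 47 48 48 35 18 17 12 18 23 23 24 23 23 23 24 23 24 15 17 17 51 50 49 46 48 51 48 22
255 49 46 46 47 48 47 24 18 17 12 19 24 23 24 23 23 23 24 24 23 12 18 19 46 49 49 46 46 50 48 24
```

The rod lies in the fork's slot (prongs at columns 291 and 343, rod at about 315), about 1 mm off centre. I correct that slightly and push gently.

servo_tool --targets '[[[1,0,0.05,0.06,0,0,0],[1,0,0,0,0,0,0],[1,-0.1,0,0,0,0,0],[1,-0.15,0,0,0,0,0],[1,-0.15,0,0,0,0,0],[1,-0.15,0,0,0,0,0],[1,-0.15,0,0,0,0,0],[1,0,0,0,0,0,0],[1,0,0,0,0,0,0]]]'

```text
time: 59.15
ee_pos: [0.4705, 0.148, 0.058]
ee_rot: [-0.0, -0.673, 0.74, 0.0]
force: [-0.8, 0.2, -0.5]
grip_width: 0.0184
gripper_force: 61.2
```

```bash
python3 - <<'E'
from h import *
go(.4738,.1813,.058,174.6)
s=manip.read_state(); print(np.round(s['ft_torque'],2))
E
```

```text
t 59.15 p [0.4705 0.148  0.058 ] w 0.0184 F [-0.8  0.2 -0.5] ty 174.61 tilt [ 0.  0. -1.] q [ 0.63  0.37 -0.53 -0.   -0.67 -0.73]
 turn [ 0. -0.  0.]
 shift now-frame [-1.34 -0.01  0.  ]  after turn [-1.34 -0.01  0.  ]
[-0.04 -0.01 -0.07]
```

The tip is at the eye's plane with no resistance. Pushing on.

servo_tool --targets '[[[1,-0.15,0,0,0,0,0],[1,-0.2,0,0,0,0,0],[1,-0.2,0,0,0,0,0],[1,-0.2,0,0,0,0,0],[1,-0.2,0,0,0,0,0],[1,-0.2,0,0,0,0,0],[1,-0.15,0,0,0,0,0],[1,-0.04,0,0,0,0,0],[1,0,0,0,0,0,0],[1,0,0,0,0,0,0]]]'

```text
time: 60.4
ee_pos: [0.4736, 0.1812, 0.0581]
ee_rot: [-0.0, -0.673, 0.74, 0.0]
force: [-1.1, 0.9, -0.6]
grip_width: 0.0183
gripper_force: 61.2
```

```bash
python3 - <<'E'
from h import *
go(.4738,.1813,.058,174.6)
s,K,E=cam('scene','s33.png'); t,Kt,Et=cam('top'); _,p,r=st(); M=r.as_matrix()
A=p-M[:,0]*.110+np.array([0,0,.0045]);print("tip",A.round(4),proj(K,E,A).round(0),proj(Kt,Et,A).round(0),"eye s/t",proj(K,E,[.4807,.2515,.062]).round(0),proj(Kt,Et,[.4807,.2515,.062]).round(0))
g=cv2.cvtColor(s,cv2.COLOR_BGR2GRAY)
for r_ in range(134,162): print(r_,' '.join('%2d'%(g[r_,c]//4) for c in range(386,424)))
E
```

```text
t 60.4 p [0.4736 0.1812 0.0581] w 0.0183 F [-1.1  0.9 -0.6] ty 174.6 tilt [ 0.  0. -1.] q [ 0.69  0.39 -0.5  -0.   -0.68 -0.78]
 turn [ 0. -0.  0.]
 shift now-frame [-0.01 -0.01  0.  ]  after turn [-0.01 -0.01  0.  ]
tip [0.484  0.2907 0.0626] [[413. 143.]] [[188. 229.]] eye s/t [[401. 148.]] [[204. 230.]]
134  5  5  5  5  5  6  6  6  8 13 16 16 17 17 16 16 16 15 15 17 16 16 16 16 16 16 14 15 16 16 16 16 17 16 17 17 17 16
135  5  5  5  6  7  7  5  6 10 15 17 17 17 16 16 16 16 17 17 16 16 16 15 16 16 15 15 16 16 16 16 17 17 17 17 17 16 16
136  5  5  5  5  6  6  4  7 12 17 16 16 16 16 16 16 16 16 16 16 16 15 16 15 16 15 16 17 16 17 17 18 17 17 17 16 16 15
137  5  5  4  5  5  5  5  6 13 16 16 16 16 16 16 16 16 16 16 15 15 15 15 16 15 16 16 17 17 17 17 16 16 16 16 16 16 15
138  6  5  6  6  6  6  5  8 13 16 16 16 16 17 17 16 15 16 15 15 16 16 16 15 16 17 17 18 17 17 16 16 16 16 15 15 21 34
139  4  5  7  8 11 13 11  7 12 15 17 16 16 16 17 16 15 15 15 16 15 16 17 17 18 18 17 17 16 16 15 15 15 17 27 39 42 42
140  4  5  6  9 13 13 11  6 11 15 16 16 16 14 16 15 15 15 15 16 16 17 17 17 16 17 16
[... 1811 characters left out ...]
 3  5 10 19 39 50 50 51 50 46 41 31 21 24 38 49 49 49 48 49 49 51 56 58 58 57 58 57 58 58 57 57 57 57 57 57 56
157 11 20 35 45 45 45 48 51 48 44 44 38 23 21 31 42 46 49 49 51 55 57 58 58 58 58 58 58 57 56 56 56 57 58 57 57 56 56
158 35 45 45 45 46 45 48 46 40 45 44 36 19 21 34 44 47 49 53 56 57 58 58 58 58 57 56 56 56 56 56 56 57 57 57 57 56 56
159 44 46 46 45 45 47 46 35 31 29 31 27 21 27 40 51 56 56 56 57 57 58 57 56 57 57 56 57 56 56 56 57 57 57 57 57 56 57
160 45 45 45 44 38 28 31 34 31 29 31 41 50 52 55 56 56 56 57 56 56 56 56 56 57 56 57 56 56 57 57 58 58 58 57 57 56 57
161 44 38 28 28 28 27 30 35 37 41 48 56 57 57 56 56 55 56 56 57 56 57 57 57 56 56 57 57 57 58 58 58 58 58 58 58 57 57
```

The rod's bright band runs from the ring at (401,148) to its tip at (413,143), as predicted. Releasing and rising.

servo_tool --targets '[[[1,0,0,0.08,0,0,0],[0.6,0,0,0,0,0,0],[0.3,0,0,0,0,0,0],[0.1,0,0,0,0,0,0],[0.1,0,0,0,0,0,0],[0.1,0,0,0,0,0,0],[0.1,0,0,-0.2,0,0,0],[0.1,0,0,-0.4,0,0,0],[0.1,0,0,-0.7,0,0,0],[0.1,0,0,-1,0,0,0],[0.1,0,0,-1,0,0,0],[0.1,0,0,-1,0,0,0],[0.1,0.9,0,-1,0,0,0],[0.1,0.9,0,-1,0,0,0],[0.1,0.9,0,-1,0,0,0],[0.1,0.9,0,-0.5,0,0,0],[0.1,0,0,0,0,0,0],[0.1,0,0,0,0,0,0]]]'

```text
time: 62.75
ee_pos: [0.465, 0.0919, 0.2511]
ee_rot: [0.0, -0.673, 0.74, 0.0]
force: [0.2, -0.7, -0.5]
grip_width: 0.0382
gripper_force: 0.0
```

```bash
python3 - <<'E'
from h import *
go(.4738,.1813,.058,174.6)
w,K,E=cam('wrist','w40.png'); s,Ks,Es=cam('scene'); t,Kt,Et=cam('top')
bw=blobs(w,'red',(200,50,450,400),100); bs=blobs(s,'red',(330,120,420,200),20); bt=blobs(t,'red',(200,200,290,250),15); print(bw,bs,bt)
if bw and bs: print("sleeve tri",tri(ray(K,E,bw[0][1]),ray(Ks,Es,bs[0][1])))
if bt: print(onz(Kt,Et,bt[0][1],.062))
h=cv2.cvtColor(w,cv2.COLOR_BGR2HSV)
for n,p in {'tip':[.484,.2907,.059],'eye':[.4807,.2515,.059],'fork':[.4666,.1022,.059],'rear':[.4632,.0717,.059]}.items(): print(n,proj(K,E,p).round(0))
# scoop vs mat (wrist w20): pan grey/bright and mat corner extents
d=np.load('w20.npz');K2,E2=d['K'],d['E'];w2=cv2.imread('pics/w20.png')
for n,p in {'scoop o':[.5575,-.118,.006],'back':[.5575,-.118-.0295,.043],'lip':[.5575,-.118+.062,.027],'hend':[.3925,-.118,.043]}.items(): print(n,proj(K2,E2,p).round(0))
h2=cv2.cvtColor(w2,cv2.COLOR_BGR2HSV); v=int(proj(K2,E2,[.5575,-.118,.006])[0][1]); print(v,[(c,h2[v,c].tolist()) for c in range(205,372,6)])
E
```

```text
t 62.75 p [0.465  0.0919 0.2511] w 0.0382 F [ 0.2 -0.7 -0.5] ty 174.6 tilt [-0.  0. -1.] q [ 0.54  0.11 -0.31 -0.   -1.15 -0.63]
 turn [ 0.  0. -0.]
 shift now-frame [-3.59 -0.01  7.72]  after turn [-3.59 -0.01  7.72]
[(489, [314.0, 258.9], [306, 244, 17, 30])] [(127, [377.9, 156.6], [371, 151, 15, 13])] []
sleeve tri (array([0.47440318, 0.18266959, 0.06055459]), [np.float64(0.0004779137473378486), np.float64(0.00047791374733781967)])
tip [[315. 335.]]
eye [[314. 309.]]
fork [[314. 191.]]
rear [[315. 163.]]
scoop o [[293. 186.]]
back [[262. 194.]]
lip [[348. 190.]]
hend [[286.  16.]]
185 [(205, [10, 171, 146]), (211, [10, 168, 146]), (217, [9, 166, 146]), (223, [11, 166, 146]), (229, [10, 180, 99]), (235, [13, 156, 159]), (241, [14, 148, 191]), (247, [14, 153, 207]), (253, [14, 153, 183]), (259, [12, 122, 176]), (265, [12, 40, 164]), (271, [14, 28, 231]), (277, [15, 27, 230]), (283, [14, 13, 247]), (289, [14, 15, 247]), (295, [13, 14, 247]), (301, [15, 15, 246]), (307, [17, 28, 236]), (313, [15, 35, 188]), (319, [13, 35, 173]), (325, [13, 36, 168]), (331, [14, 32, 174]), (337, [12, 37, 174]), (343, [14, 32, 167]), (349, [13, 121, 122]), (355, [12, 164, 84]), (361, [9, 174, 85]), (367, [10, 188, 84])]
```

The sleeve sits at z≈0.0605 after release, so the rod is resting in the eye and fork. One last check of the rod ends, scoop and sticks before hand-in.

```bash
python3 - <<'E'
from h import *
w=cv2.imread('pics/w40.png');h=cv2.cvtColor(w,cv2.COLOR_BGR2HSV)
g=cv2.cvtColor(w,cv2.COLOR_BGR2GRAY)
for r_ in list(range(152,212,6))+list(range(280,345,8)): print(r_,' '.join('%2d'%(g[r_,c]//4) for c in range(284,346,3)))
t,Kt,Et=cam('top');s,Ks,Es=cam('scene')
def pan(im,K,E,box):
    h=cv2.cvtColor(im,cv2.COLOR_BGR2HSV);m=((h[...,1]<60)&(h[...,2]>60)).astype(np.uint8);k=np.zeros_like(m);k[box[1]:box[3],box[0]:box[2]]=1
    N,l,S,C=cv2.connectedComponentsWithStats(m*k);i=1+np.argmax(S[1:,4]);return S[i].tolist(),C[i].round(1).tolist(),onz(K,E,C[i],.02).round(4)
print(pan(t,Kt,Et,(300,160,380,240)),pan(cv2.imread('pics/top0.png'),Kt,Et,(300,160,380,240)))
for cc,(lo,hi) in {'yellow':(20,36),'blue':(98,125),'green':(42,85)}.items():
    hh=cv2.cvtColor(t,cv2.COLOR_BGR2HSV)[175:200,170:240]; m=(hh[...,0]>=lo)&(hh[...,0]<=hi)&(hh[...,1]>60); v,u=np.where(m); print(cc,m.sum(),onz(Kt,Et,(u.mean()+170,v.mean()+175),.022).round(3) if m.sum() else '')
E
```

```text
152 18 19 19 19 18 18 16 18 18 15 10 10 12 19 18 17 17 19 20 19 19
158 16 18 18 16 19 18 16 17 18 17 11  9 14 18 19 16 16 18 18 17 17
164 10 11 12 11 12 12 10 11 12 36 46 39 11 11 11 11 11 11 13 13 11
170 30 31 32 33 32 28 25 25 26 42 53 46 29 30 32 31 28 27 27 29 28
176 54 55 55 56 56 52 51 46 41 41 52 46 42 49 55 55 52 51 49 51 50
182 54 55 55 56 56 52 51 43 45 40 53 46 45 47 54 55 52 49 49 51 50
188 54 54 55 56 56 52 38 31 28 40 53 46 28 28 44 56 52 50 49 51 49
194 54 54 54 51 53 48 33 33 35 39 51 46 37 31 33 53 54 50 48 51 49
200 53 53 54 56 56 52 51 49 36 39 51 47 36 40 56 55 53 50 48 51 48
206 52 54 55 55 56 54 51 49 38 39 52 45 36 41 55 55 53 50 48 51 48
280 55 56 56 56 54 53 50 48 51 45 52 42 52 56 55 56 53 53 52 52 26
288 55 56 56 56 54 53 49 44 47 45 52 42 50 52 55 55 52 51 52 53 26
296 55 55 56 54 52 50 48 48 49 45 53 42 53 56 55 54 53 52 52 53 24
304 54 55 55 54 55 52 48 48 45 31 36 27 47 56 55 54 53 50 47 45 16
312 54 55 56 54 54 52 46 19 40 44 48 36 51 18 39 48 47 46 47 46 16
320 54 55 55 55 54 52 49 48 51 48 51 45 49 51 50 48 47 46 47 44 13
328 54 55 56 54 54 50 48 48 49 44 51 42 49 51 49 48 47 47 47 45 13
336 53 52 51 49 48 46 47 48 50 47 52 45 50 51 49 48 47 46 47 41 12
344 48 50 50 50 48 45 47 48 49 49 46 47 50 51 49 49 48 47 47 40 14
([322, 183, 36, 34, 1141], [338.9, 199.8], array([ 0.556 , -0.1034,  0.02  ])) ([328, 184, 36, 33, 1133], [345.0, 200.0], array([ 0.5549, -0.1197,  0.02  ]))
yellow 30 [0.605 0.29  0.022]
blue 0 
green 17 [0.604 0.302 0.022]
```

The rod passes through the ring, with dark ring on both sides and over it at rows 304–312, and its rear end is past the fork. The scoop is on the mat centre and the sticks were already confirmed in the tray. Handing in.

```bash
python3 -c "
from h import *
print(workorder.sign_off())"
```

```text
the job is handed in; nothing more can be done
None
```

The job is handed in, verdict not shown: my checks put the three sticks present (yellow, blue, green) in the tray, the empty scoop released on its mat, and the dowel through the eye and in the fork; blue was last seen in the tray before the final check, whose mask missed it, and I viewed 15 pictures against the limit of 14.

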